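# Put the short dropper bottle away in the light-tight chest with a folding lid stay

## Task

The short dropper bottle standing on the bench has to go back into the dark of the small grey chest. Raise the lid all the way until the folding stay at its side clicks past straight and holds the lid up by itself, let go, and stand the bottle upright inside next to the taller bottle without knocking that over. Then break the stay at its knee and lower the lid gently until it is fully shut, never letting it drop, forcing it against the locked stay, or disturbing the other things on the bench.

Things in the scene. Friction and masses are not known exactly. Their poses are not given: they have to be found in the camera images.
- chest: Grey chest fixed to the bench, 160 mm deep (x) by 260 mm wide (y) by 100 mm high to its rim, walls 6 mm, flat inside floor 14 mm above the bench. Origin: centre of its underside on the bench; x points to its back (hinge side), y to the side that carries the folding stay, z up.
- chest_floor (a point): Centre of the chest's inside floor, axes as the chest's. Clear inside 148 x 248 mm; the taller bottle stands in the half towards +y (the stay side), the half towards -y is free. The short bottle belongs standing on this floor.
- chest_hinge (a point): Middle of the lid's hinge line, at the back rim (80 mm behind the chest's centre, 100 mm above the bench); the line runs along the chest's y.
- lid (a joint): Angle of the lid, rad: 0 shut, grows as the front edge rises; 1.35 when held by the locked stay. At 1.37 the stay is dead straight and stops the lid. Lid 160 x 260 x 14 mm, about 0.35 kg with its handle; once the stay is broken it falls shut if not held.
- lid_handle (a point): Middle of the round handle on the lid: a black sleeve 11 mm thick and 70 mm long that turns freely on a steel bar along the chest's y, with two posts 90 mm apart, its axis 40 mm above the lid's face, 120 mm in front of and 54 mm above the hinge line when the lid is shut. The sleeve lets a pinching tool keep its attitude while the lid swings.
- stay_knee (a joint): Knee angle of the folding stay, rad: 0 folded (lid shut), 2.66 straight, 2.91 at its stop 0.25 past straight, where it is locked. A weak spring urges the knee towards the stop: held straight at lid 1.37 or let down a little from there it snaps past by itself.
- stay_knob (a point): Middle of the free part of the thumb bar at the stay's knee: a black sleeve 12 mm thick, 34 mm long along the chest's y, turning freely, 36 mm out from the +y side (beyond it an 18 mm collar). Locked, it is broken by moving the bar to chest +x and -z, about 2 to 1, with about 2 N; as the lid shuts it goes on back and down, and a hand holding it lowers the lid with it.
- stay_foot (a point): Line of the lower pin of the stay, on the chest's +y side, 100 mm in front of the hinge line and 30 mm below it (the point lies 36 mm out from the side, level with stay_knob). The stay is two flat links, each 78 mm from pin to pin and 13 mm wide, within 14 mm of the chest's side. When the lid is shut the knee lies 24 mm in front of and 11.5 mm below the hinge line.
- stay_top (a point): Line of the upper pin of the stay, on the lid's +y edge: with the lid shut 100 mm in front of the hinge line and 7 mm above it; it turns with the lid (the point lies 36 mm out from the side). While unlocked the knee always lies to the back of and below the line from stay_foot to stay_top. Near shut, 1 mm of knee travel turns the lid about 0.04 rad and a hand on the thumb bar bears 5 to 12 N.
- bottle: The short dropper bottle, to be put away: round, upright, 31 mm across, 62 mm tall (body to 48 mm, above it a cap 20 mm across), about 50 g. Origin: centre of its underside.
- tall_bottle: The taller dropper bottle that already stands loose in the chest, 31 mm across, 70 mm tall. Origin: centre of its underside.
- jar: Bystander: round jar 50 mm across, 51 mm tall. Origin: centre of its underside.
- plaster_model: Bystander: plaster model of a jaw 62 x 71 x 30 mm. Origin: centre of its underside.
There are look-alikes about, which are no part of the job. Leave any blue or yellow look-alike of the bottle alone.

How it is judged (in metres and radians):
On the way, in this order (a step that is already met when the one before it is completed fails the run):
1. the lid is up and held by the locked stay alone, the robot not touching it (value of joint lid above 1.3 rad and value of joint stay_knee above 2.8 rad and contact force between each of the arm, the fingers and lid below 0.3 N), for 0.3 s.
2. the short bottle stands upright on the chest's floor, let go, the lid still held up by the locked stay (x of bottle in the frame of chest_floor between -0.06 and 0.06 m and y of bottle in the frame of chest_floor between -0.11 and 0.11 m and z of bottle in the frame of chest_floor between -0.006 and 0.008 m and angle between each of bottle, tall_bottle's own z axis and vertical below 0.12 rad and contact force between the fingers and bottle below 0.1 N and value of joint lid above 1.3 rad and value of joint stay_knee above 2.8 rad), for 0.2 s.
At the end, for the whole second after the job is handed in: The lid is shut (within 0.03 rad) and the short bottle stands upright (within 0.12 rad) and at rest on the floor of the chest beside the tall bottle, which is upright too (x of bottle in the frame of chest_floor between -0.06 and 0.06 m and y of bottle in the frame of chest_floor between -0.11 and 0.11 m and z of bottle in the frame of chest_floor between -0.006 and 0.008 m and angle between each of bottle, tall_bottle's own z axis and vertical below 0.12 rad and value of joint lid below 0.03 rad and linear speed of bottle below 0.02 m/s); the robot touches nothing.
It fails at once if the lid drops: it falls faster than 2 rad/s while still open by more than 0.12 rad (velocity of joint lid below -2 rad/s and value of joint lid above 0.12 rad).
It fails at once if the lid is forced: pressed down below 1.335 rad while the stay is still locked, or the gripper's body or arm pushes on it with over 30 N (contact force between the arm and lid above 30 N or (value of joint stay_knee above 2.85 rad and value of joint lid below 1.335 rad)).
It fails at once if the tall bottle is knocked over (angle between tall_bottle's own z axis and vertical above 0.5 rad).
It fails at once if the jar or the plaster model is disturbed by more than 20 mm (distance of any of jar, plaster_model from where it was at the start of the episode above 0.02 m).
It also fails if it takes over 72 s, if anything falls off the work surface, if the arm or the gripper's body presses on something with over 40 N, if the wrist force passes 120 N, or if a joint passes its speed limit or range.

## Robot

A 6-joint arm with a two-finger parallel gripper is mounted at the origin on a cart in front of the work surface, level with it; the furniture and walls round the work are solid. World frame = base frame: x ahead of the robot, y to its left, z up, the work surface at z = 0. Lengths are in m, angles in degrees, forces in N, time in s.
With the tool pointing down it reaches from about 0.4 to 0.825 m from the base axis. Payload 7 kg.
Tool frame: the origin (TCP) lies at the very end of the fingers, on their centre line; the grasp point (between the pads) lies 19 mm behind it; z points along the fingers, y is the line along which they close (so a half turn about z gives the same grasp; the last joint's range is limited). The gripper opens to 88 mm and grips with 3 to 60 N. Pads are 19 mm wide; open, the fingers measure 130 mm over their backs; the gripper's body (78 mm by 193 mm) begins 47 mm behind the grasp point.
Start: joints at [88.929, 20.546, 0.682, 0, -70.136, -16.507], TCP at [0.204, 0.643, 0.227] pointing down, gripper open.
Joint ranges: [-176.03, 176.03], [-82.01, 121.73], [-58.28, 71.71], [-173.87, 95.51], [-174.79, -0.11], [-173.66, 173.66]. Speed limits (degrees/s): [136.94, 136.94, 172.46, 180, 180, 180].

## Interface

Orientations are given as [roll, pitch, yaw] about the fixed x, y, z axes, in that order (R = Rz(yaw) Ry(pitch) Rx(roll)).
In Python, from plant import ctrl, cams, workorder gives the robot as it stands.
- The arm moves only by the tool play_rows, never from a script. Its argument "motion" is a list of rows, each an object of numbers: "x", "y", "z": the shift along the tool's x, y, z normalised to -1 to 1, where 1 is 0.025 m; "rx", "ry", "rz": the turn, a rotation vector about the tool's x, y, z normalised to -1 to 1, where 1 is 4 degrees. A call has 1 to 20 rows; each row shifts and turns the commanded pose from where the row before left it, along the tool's axes as they then stand; what a row does not reach is not made up. A row lasts 1/8 s, in which the tool goes at most 62.5 mm and 10.7 degrees, less where a joint would pass 70% of its speed; a pose out of reach is approached as far as the arm can. A call with a number of a shift or a turn outside -1 to 1 is refused whole. A call with a gripper value outside its range is refused whole. "fingers" is the opening, from -1 (shut) to 1 (fully open), set as the call begins (left out, the last holds). The fingers move at their own pace and stop on an object; the grip force is fixed at half the most. Time passes only in rows, so rows that do not move let the fingers close. It gives the time, the measured TCP pose, the force, the opening and the grip force at its end, in the units of the state.
- ctrl.get_obs(): the state, without advancing time (a new reading comes with each control period).
- cams.snapshot(name): name is "scene" or "top" or "wrist"; returns the picture (400x640x3 uint8, blue, green, red); there is no depth.
- cams.get_calibration(name): a dict with "vertical_fov" (degrees; the focal length in pixels is half the picture's height over the tangent of half this angle, whatever the lens; pixels are square), "cx", "cy" (the principal point, pixels), "position" and "rotation" of the camera in the world. Camera axes: x right, y up, looking along -z (the intrinsics and any distortion apply to the point x, -y, -z); pixel columns grow to the right and rows downward; lengths in m; the calibration is good to about 2 mm. A picture is of the moment at which its call begins: read the wrist's pose just before it. get_calibration takes no time and is no camera call; for the wrist camera it gives the pose at the moment of the call.
- workorder.close_job(): hands the job in; it is judged then, once.
The state is a dict: "clock": time; "joint_pos": joint angles; "qvel": joint speeds; "tau": joint torques, N m; "tool_pos": TCP position; "orientation": TCP orientation; "force": force on the tool from outside, world axes, zero at the start; "moment": the same for the moment, N m; "opening": finger opening in m; "gripper_force": force on a finger pad.
Only numpy, scipy, OpenCV 4.12 (cv2) and the standard library are available. Lean on these libraries where they do the work, as an engineer would, in place of code of your own. Each camera call takes 0.05 s, during which the arm holds its last target. There are 200 camera calls.

## Working session

There is one attempt and no reset: what is moved stays moved. The work goes in short steps, Python scripts to look and compute and a tool call to move; the robot and the scene stay as the last step left them, time stands still between calls to the robot, and variables do not carry over. Pictures are saved under pics/ and viewed, at most 10 in all, crops included, and the job is handed in when it is done.

Besides the shell and the picture viewer there is one more tool, called after "Call:" as name(argument=value, ...) on one line, values as JSON. play_rows: Moves the arm, as the interface text tells. Its arguments: {"type":"object","properties":{"motion":{"type":"array"},"fingers":{"type":"number"}},"required":["motion"]}

```bash
ls; mkdir -p pics; python3 - <<'E'
from plant import ctrl,cams,workorder
import cv2,numpy as np
print(ctrl.get_obs())
for n in("scene","top","wrist"):
    c=cams.get_calibration(n);print(n,c)
    cv2.imwrite(f"pics/{n}0.png",cams.snapshot(n))
E
```

```text
pics
{'clock': 0.0, 'joint_pos': array([ 8.89287545e+01,  2.05921450e+01,  6.32841651e-01, -2.12447113e-02,
       -7.01367404e+01, -1.65080428e+01]), 'qvel': array([-0.06216633,  0.02923877, -0.05067601,  0.05567204,  0.01007163,
        0.08138969]), 'tau': array([ 6.83572307e-04, -5.82715702e+01,  2.93057334e+01,  6.99730799e+00,
        7.06884879e-03, -1.45002259e-04]), 'tool_pos': array([0.2037249 , 0.64299038, 0.22560407]), 'orientation': array([ 1.79902240e+02, -8.14560299e-03, -1.75865165e+01]), 'force': array([ 0.32790675, -0.20382154, -0.25228408]), 'moment': array([ 0.05038249, -0.0027406 , -0.05430909]), 'gripper_force': 0.0, 'opening': 0.08765622374907624}
scene {'vertical_fov': 47.266959556522416, 'cx': 320.94395481249825, 'cy': 196.3435681754549, 'position': array([-0.20020367, -0.6487325 ,  0.62328672]), 'rotation': array([ 62.80434991,   1.16208608, -45.14792321])}
top {'vertical_fov': 48.939688543818065, 'cx': 316.03622650696474, 'cy': 193.17179801435458, 'position': array([0.39107818, 0.05693346, 1.22975192]), 'rotation': array([  5.27505781,  -0.78779539, -89.04636326])}
wrist {'vertical_fov': 61.97589441928657, 'cx': 322.921853519305, 'cy': 199.28940615335856, 'position': array([0.26897951, 0.6228688 , 0.38258532]), 'rotation': array([-1.49515814e+01, -5.10081425e-02, -1.07638275e+02])}
```

View pics/scene0.png

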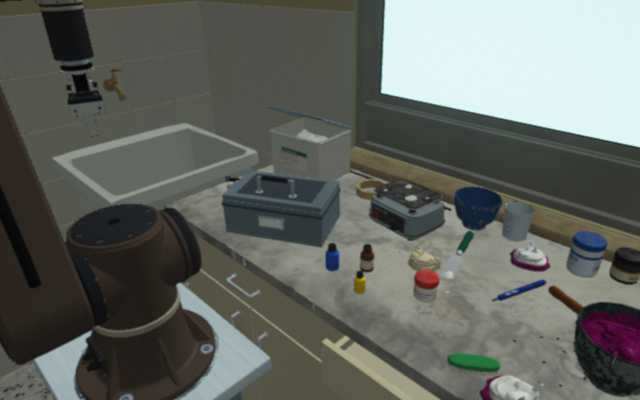

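View pics/top0.png

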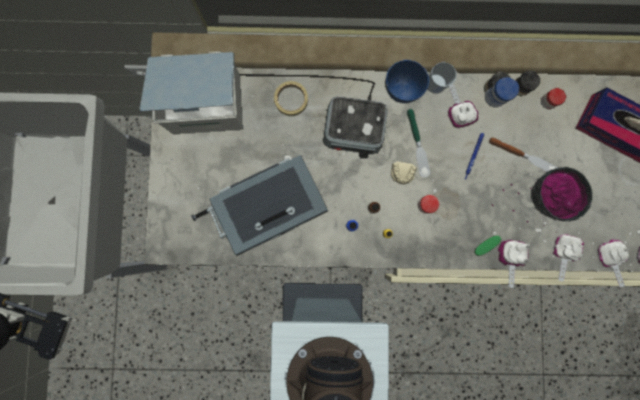

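```bash
cat > h.py <<'E'
import numpy as np, cv2
from scipy.spatial.transform import Rotation as R
from plant import ctrl,cams,workorder
def cal(n):
    c=cams.get_calibration(n); f=200/np.tan(np.radians(c['vertical_fov']/2))
    return f,c['cx'],c['cy'],np.array(c['position']),R.from_euler('xyz',c['rotation'],degrees=True).as_matrix()
def ray(c,u,v):
    f,cx,cy,p,M=c; d=M@np.array([(u-cx)/f,-(v-cy)/f,-1.]); return p,d/np.linalg.norm(d)
def onz(c,u,v,z):
    p,d=ray(c,u,v); return p+d*(z-p[2])/d[2]
def proj(c,P):
    f,cx,cy,p,M=c; q=(np.atleast_2d(P)-p)@M; return np.c_[cx-f*q[:,0]/q[:,2],cy+f*q[:,1]/q[:,2]]
def tri(c1,a,c2,b):
    p,d=ray(c1,*a);q,e=ray(c2,*b)
    s=np.linalg.lstsq(np.c_[d,-e],q-p,rcond=None)[0]
    A=p+s[0]*d;B=q+s[1]*e; return (A+B)/2,np.linalg.norm(A-B)
E
python3 - <<'E'
from h import *
t=cv2.imread('pics/top0.png')
cv2.imwrite('pics/topc.png',cv2.resize(t[140:265,185:445],None,fx=3,fy=3,interpolation=cv2.INTER_CUBIC))
T=cal('top')
for n,p in dict(a=(290,155),b=(327,205),c=(240,253),d=(208,200)).items(): print(n,onz(T,*p,.114))
S=cal('scene')
print(tri(T,(352,225),S,(332,247)),tri(T,(374,207),S,(367,249)))
E
```

```text
a [0.59158926 0.11181327 0.114     ]
b [0.46462413 0.01491031 0.114     ]
c [0.33999735 0.23180936 0.114     ]
d [0.47203428 0.31715627 0.114     ]
(array([ 0.41601245, -0.05459634,  0.0559966 ]), np.float64(0.000449066656052959)) (array([ 0.46564745, -0.1138982 ,  0.05346144]), np.float64(0.0005636047294327102))
```

View pics/topc.png

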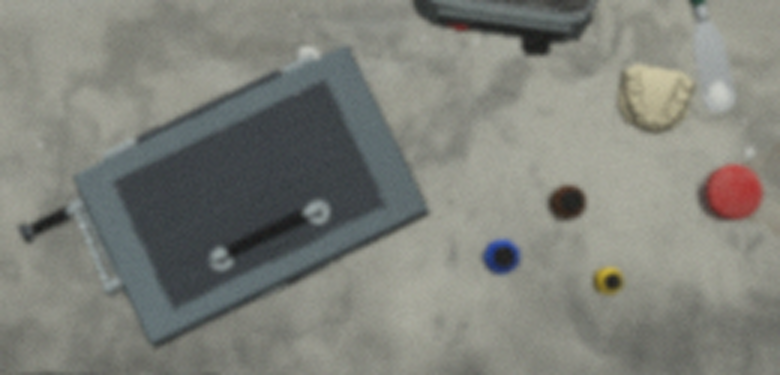

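```bash
python3 - <<'E'
from h import *
T=cal('top');S=cal('scene')
k=lambda u,v:(u/3+185,v/3+140)
W=np.array([onz(T,*k(*p),.114)[:2] for p in [(350,47),(428,212),(155,345),(76,178)]])
L=np.array([(.08,-.13),(-.08,-.13),(-.08,.13),(.08,.13)])
c=W.mean(0); H=(W-c).T@L; 
yaw=np.arctan2(H[1,0]-H[0,1],H[0,0]+H[1,1])
M=np.array([[np.cos(yaw),-np.sin(yaw)],[np.sin(yaw),np.cos(yaw)]])
print(c,np.degrees(yaw),(W-c)@M*1000)
f=lambda P:(np.r_[(np.array(P[:2])-c)@M,P[2]]*1000).round(1)
for n,p,z in [('post1',(318,211),.156),('post2',(221,259),.156),('knobend',(28,232),.0885),('bottle',(569,200),.06),('jar',(735,192),.051),('plaster',(656,96),.02)]:
    P=onz(T,*k(*p),z); print(n,P.round(4),f(P))
g=lambda x,y,z:np.r_[c+M@[x,y],z]
print('handle exp',g(-.04,0,.154),'scene px of corners',proj(S,[g(*q,.114) for q in L]).round(1).tolist(),proj(S,[g(-.04,-.045,.154),g(-.04,.045,.154)]).round(1).tolist())
E
python3 - <<'E'
import cv2
s=cv2.imread('pics/scene0.png')
cv2.imwrite('pics/scc.png',cv2.resize(s[150:310,210:450],None,fx=3.3,fy=3.3,interpolation=cv2.INTER_CUBIC))
E
```

```text
[0.46234403 0.16153941] 26.85972148036286 [[  78.25340772 -128.97873332]
 [ -77.91611014 -127.03269278]
 [ -78.26064097  127.58080136]
 [  77.92334338  128.43062474]]
post1 [0.4473 0.1043 0.156 ] [-39.3 -44.3 156. ]
post2 [0.407 0.182 0.156] [-40.2  43.3 156. ]
knobend [0.4284 0.3566 0.0885] [ 57.8 189.3  88.5]
bottle [ 0.466  -0.1145  0.06  ] [-121.5 -247.9   60. ]
jar [ 0.4764 -0.2653  0.051 ] [-180.4 -387.1   51. ]
plaster [ 0.5666 -0.2009  0.02  ] [ -70.7 -370.4   20. ]
handle exp [0.42665942 0.14346711 0.154     ] scene px of corners [[340.7, 180.9], [321.9, 209.5], [221.7, 195.6], [250.2, 170.2]] [[292.9, 182.4], [258.6, 178.2]]
```

View pics/scc.png

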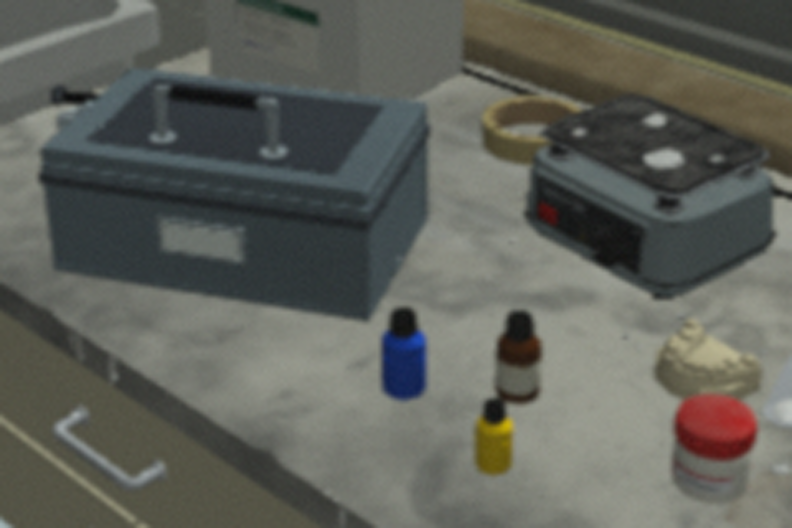

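Call:
play_rows(motion=[{"rz": 0.95},{"rz": 0.95},{"rz": 0.95},{"rz": 0.95},{"rz": 0.95},{"rz": 0.95},{"rz": 0.95},{"rz": 0.95},{"rz": 0.95},{"rz": 0.95},{"rz": 0.95},{"rz": 0.94}], fingers=-0.1)

```text
$.motion[0]: bad value
```

Call:
play_rows(motion=[{"x": 0.99,"y": 0.05},{"x": 0.99,"y": 0.05},{"x": 0.99,"y": 0.05},{"x": 0.99,"y": 0.05},{"x": 0.99,"y": 0.05},{"x": 0.99,"y": 0.05},{"x": 0.99,"y": 0.05},{"x": 0.99,"y": 0.05},{"x": 0.99,"y": 0.05},{"x": 0.99,"y": 0.05},{"x": 0.99,"y": 0.05},{"x": 0.99,"y": 0.05},{"x": 0.99,"y": 0.05},{"x": 0.99,"y": 0.05},{"x": 0.99,"y": 0.05},{"x": 0.99,"y": 0.05},{"x": 0.99,"y": 0.05},{"x": 0.99,"y": 0.05},{"x": 0.99,"y": 0.05},{"x": 0.99,"y": 0.05}])

```text
$.motion[0]: bad value
```

```bash
cat >> h.py <<'E'
C0=np.array([.46234,.16154,0]); CY=26.86; CR=R.from_euler('z',CY,degrees=True).as_matrix()
def chest(P): return (np.asarray(P)-C0)@CR*1000
def world(P): return C0+CR@(np.asarray(P)/1000.)
def to(P=None,rpy=None):
    "units from present pose to chest-frame TCP (mm) / world rpy"
    o=ctrl.get_obs(); M=R.from_euler('xyz',o['orientation'],degrees=True)
    print('t',o['clock'],'chest',chest(o['tool_pos']).round(1),'rpy',o['orientation'].round(2),'F',o['force'].round(1),'open',round(o['opening']*1000,1),round(o['gripper_force'],1))
    if P is not None: print('units xyz',(M.inv().apply(world(P)-o['tool_pos'])/.025).round(2))
    if rpy is not None: print('units r',(np.degrees((M.inv()*R.from_euler('xyz',rpy,degrees=True)).as_rotvec())/4).round(2))
E
python3 - <<'E'
from h import *
to([-40,0,200],[180,0,CY-90])
cv2.imwrite('pics/w1.png',cams.snapshot('wrist'))
E
```

```text
t 0.15 chest [-13.1 546.5 225.9] rpy [ 1.7993e+02 -1.0000e-02 -1.7580e+01] F [-1.1 -0.3  0.2] open 87.6 0.0
units xyz [14.54 16.36  1.06]
units r [ 2.000e-02 -1.000e-02  1.139e+01]
```

View pics/w1.png

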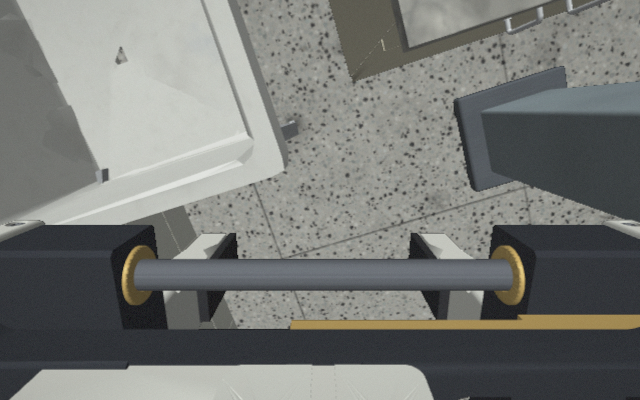

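The rows were refused (all six numbers seem to be needed); the wrist picture shows the arm still over the floor beside the sink at its start.

Call:
play_rows(motion=[{"x": 0,"y": 0,"z": 0,"rx": 0,"ry": 0,"rz": 0.95},{"x": 0,"y": 0,"z": 0,"rx": 0,"ry": 0,"rz": 0.95},{"x": 0,"y": 0,"z": 0,"rx": 0,"ry": 0,"rz": 0.95},{"x": 0,"y": 0,"z": 0,"rx": 0,"ry": 0,"rz": 0.95},{"x": 0,"y": 0,"z": 0,"rx": 0,"ry": 0,"rz": 0.95},{"x": 0,"y": 0,"z": 0,"rx": 0,"ry": 0,"rz": 0.95},{"x": 0,"y": 0,"z": 0,"rx": 0,"ry": 0,"rz": 0.95},{"x": 0,"y": 0,"z": 0,"rx": 0,"ry": 0,"rz": 0.95},{"x": 0,"y": 0,"z": 0,"rx": 0,"ry": 0,"rz": 0.95},{"x": 0,"y": 0,"z": 0,"rx": 0,"ry": 0,"rz": 0.95},{"x": 0,"y": 0,"z": 0,"rx": 0,"ry": 0,"rz": 0.95},{"x": 0,"y": 0,"z": 0,"rx": 0,"ry": 0,"rz": 0.94}], fingers=-0.1)

```text
clock: 1.7
tool_pos: [0.2038, 0.6433, 0.2263]
orientation: [180.0, -0.0, -63.3]
force: [0.9, -0.3, -0.1]
opening: 0.0393
gripper_force: 0.0
```

Call:
play_rows(motion=[{"x": 0.99,"y": 0.05,"z": 0,"rx": 0,"ry": 0,"rz": 0},{"x": 0.99,"y": 0.05,"z": 0,"rx": 0,"ry": 0,"rz": 0},{"x": 0.99,"y": 0.05,"z": 0,"rx": 0,"ry": 0,"rz": 0},{"x": 0.99,"y": 0.05,"z": 0,"rx": 0,"ry": 0,"rz": 0},{"x": 0.99,"y": 0.05,"z": 0,"rx": 0,"ry": 0,"rz": 0},{"x": 0.99,"y": 0.05,"z": 0,"rx": 0,"ry": 0,"rz": 0},{"x": 0.99,"y": 0.05,"z": 0,"rx": 0,"ry": 0,"rz": 0},{"x": 0.99,"y": 0.05,"z": 0,"rx": 0,"ry": 0,"rz": 0},{"x": 0.99,"y": 0.05,"z": 0,"rx": 0,"ry": 0,"rz": 0},{"x": 0.99,"y": 0.05,"z": 0,"rx": 0,"ry": 0,"rz": 0},{"x": 0.99,"y": 0.05,"z": 0,"rx": 0,"ry": 0,"rz": 0},{"x": 0.99,"y": 0.05,"z": 0,"rx": 0,"ry": 0,"rz": 0},{"x": 0.99,"y": 0.05,"z": 0,"rx": 0,"ry": 0,"rz": 0},{"x": 0.99,"y": 0.05,"z": 0,"rx": 0,"ry": 0,"rz": 0},{"x": 0.99,"y": 0.05,"z": 0,"rx": 0,"ry": 0,"rz": 0},{"x": 0.99,"y": 0.05,"z": 0,"rx": 0,"ry": 0,"rz": 0},{"x": 0.99,"y": 0.05,"z": 0,"rx": 0,"ry": 0,"rz": 0},{"x": 0.99,"y": 0.05,"z": 0,"rx": 0,"ry": 0,"rz": 0},{"x": 0.99,"y": 0.05,"z": 0,"rx": 0,"ry": 0,"rz": 0},{"x": 0.99,"y": 0.05,"z": 0,"rx": 0,"ry": 0,"rz": 0}])

```text
clock: 4.2
tool_pos: [0.4055, 0.189, 0.2266]
orientation: [-180.0, 0.0, -63.1]
force: [0.5, -0.1, 0.1]
opening: 0.0392
gripper_force: 0.0
```

```bash
python3 - <<'E'
from h import *
to([-40,0,190],[180,0,CY-90])
E
```

```text
t 4.2 chest [-38.3  50.2 226.6] rpy [-1.7999e+02  1.0000e-02 -6.3140e+01] F [ 0.5 -0.1  0.1] open 39.2 0.0
units xyz [2.01 0.07 1.47]
units r [-0.  0. -0.]
```

Call:
play_rows(motion=[{"x": 0.8,"y": 0.03,"z": 0,"rx": 0,"ry": 0,"rz": 0},{"x": 0.8,"y": 0.04,"z": 0.2,"rx": 0,"ry": 0,"rz": 0},{"x": 0.41,"y": 0,"z": 0.7,"rx": 0,"ry": 0,"rz": 0},{"x": 0,"y": 0,"z": 0.8,"rx": 0,"ry": 0,"rz": 0},{"x": 0,"y": 0,"z": 0.8,"rx": 0,"ry": 0,"rz": 0},{"x": 0,"y": 0,"z": 0.7,"rx": 0,"ry": 0,"rz": 0},{"x": 0,"y": 0,"z": 0.38,"rx": 0,"ry": 0,"rz": 0},{"x": 0,"y": 0,"z": 0,"rx": 0,"ry": 0,"rz": 0},{"x": 0,"y": 0,"z": 0,"rx": 0,"ry": 0,"rz": 0}])

```text
clock: 5.32
tool_pos: [0.4268, 0.145, 0.1377]
orientation: [-179.9, 0.0, -63.1]
force: [-0.3, 0.2, 0.1]
opening: 0.0395
gripper_force: 0.0
```

Call:
play_rows(motion=[{"x": 0,"y": 0,"z": 0,"rx": 0,"ry": 0,"rz": 0},{"x": 0,"y": 0,"z": 0,"rx": 0,"ry": 0,"rz": 0},{"x": 0,"y": 0,"z": 0,"rx": 0,"ry": 0,"rz": 0},{"x": 0,"y": 0,"z": 0,"rx": 0,"ry": 0,"rz": 0}], fingers=-1)

```text
clock: 5.82
tool_pos: [0.4315, 0.1479, 0.1395]
orientation: [-179.4, -0.0, -63.0]
force: [16.6, 0.5, -3.0]
opening: 0.0102
gripper_force: 30.0
```

```bash
python3 - <<'E'
from h import *
to([-40,0,137],[180,0,CY-90])
# swing about hinge: offsets
a=np.array([-120,54.])
th=np.linspace(0,1.37,17)
P=np.c_[a[0]*np.cos(th)+a[1]*np.sin(th),-a[0]*np.sin(th)+a[1]*np.cos(th)]
d=np.diff(P,axis=0)/25
print(np.c_[-d[:,0],-d[:,1]].round(3).tolist())
E
```

```text
t 5.825 chest [-33.7   1.8 139.5] rpy [-1.7935e+02 -1.0000e-02 -6.3010e+01] F [16.6  0.5 -3. ] open 10.2 30.0
units xyz [0.07 0.26 0.1 ]
units r [-0.16 -0.    0.03]
[[-0.202, -0.403], [-0.236, -0.384], [-0.268, -0.362], [-0.298, -0.338], [-0.326, -0.311], [-0.351, -0.282], [-0.374, -0.251], [-0.394, -0.218], [-0.411, -0.184], [-0.426, -0.148], [-0.437, -0.111], [-0.445, -0.073], [-0.449, -0.035], [-0.451, 0.004], [-0.449, 0.042], [-0.443, 0.08]]
```

Call:
play_rows(motion=[{"x": 0,"y": -0.13,"z": -0.03,"rx": 0,"ry": 0,"rz": 0},{"x": 0,"y": -0.1,"z": -0.03,"rx": 0,"ry": 0,"rz": 0},{"x": 0,"y": 0,"z": 0,"rx": 0,"ry": 0,"rz": 0}])

```text
clock: 6.2
tool_pos: [0.4317, 0.1478, 0.1393]
orientation: [-180.0, 0.0, -63.1]
force: [-1.9, 0.2, 7.8]
opening: 0.0102
gripper_force: 30.0
```

```bash
python3 - <<'E'
from h import *
to([-40,0,137],[180,0,CY-90])
cv2.imwrite('pics/s2.png',cv2.resize(cams.snapshot('scene')[110:270,190:430],None,fx=3.3,fy=3.3,interpolation=cv2.INTER_CUBIC))
E
```

```text
t 6.2 chest [-33.5   1.6 139.3] rpy [-1.7997e+02  1.0000e-02 -6.3130e+01] F [-1.9  0.2  7.8] open 10.2 30.0
units xyz [0.06 0.26 0.09]
units r [-0.01  0.    0.  ]
```

View pics/s2.png

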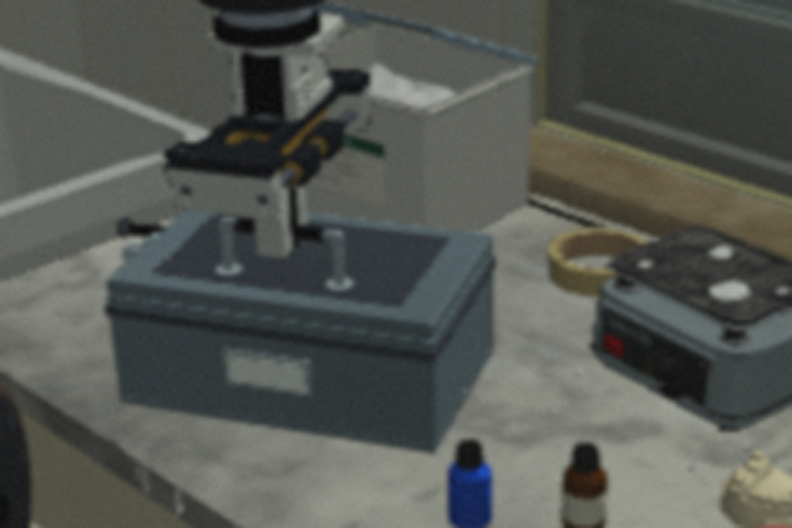

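The picture shows the bar pinched between the posts at about (285,235), lid still shut, other things untouched. Swinging the lid up.

Call:
play_rows(motion=[{"x": 0,"y": -0.2,"z": -0.4,"rx": 0,"ry": 0,"rz": 0},{"x": 0,"y": -0.235,"z": -0.385,"rx": 0,"ry": 0,"rz": 0},{"x": 0,"y": -0.27,"z": -0.36,"rx": 0,"ry": 0,"rz": 0},{"x": 0,"y": -0.3,"z": -0.34,"rx": 0,"ry": 0,"rz": 0},{"x": 0,"y": -0.325,"z": -0.31,"rx": 0,"ry": 0,"rz": 0},{"x": 0,"y": -0.35,"z": -0.28,"rx": 0,"ry": 0,"rz": 0},{"x": 0,"y": -0.375,"z": -0.25,"rx": 0,"ry": 0,"rz": 0},{"x": 0,"y": 0,"z": 0,"rx": 0,"ry": 0,"rz": 0}])

```text
clock: 7.25
tool_pos: [0.4783, 0.1714, 0.1981]
orientation: [-179.9, -0.0, -63.1]
force: [-6.4, 0.5, 6.6]
opening: 0.0097
gripper_force: 30.0
```

```bash
python3 - <<'E'
from h import *
to()
E
```

```text
t 7.25 chest [ 18.7   1.6 198.1] rpy [-179.94   -0.    -63.12] F [-6.4  0.5  6.6] open 9.7 30.0
```

Call:
play_rows(motion=[{"x": 0,"y": -0.39,"z": -0.22,"rx": 0,"ry": 0,"rz": 0},{"x": 0,"y": -0.41,"z": -0.185,"rx": 0,"ry": 0,"rz": 0},{"x": 0,"y": -0.425,"z": -0.15,"rx": 0,"ry": 0,"rz": 0},{"x": 0,"y": -0.435,"z": -0.11,"rx": 0,"ry": 0,"rz": 0},{"x": 0,"y": -0.445,"z": -0.075,"rx": 0,"ry": 0,"rz": 0},{"x": 0,"y": -0.45,"z": -0.035,"rx": 0,"ry": 0,"rz": 0},{"x": 0,"y": -0.45,"z": 0,"rx": 0,"ry": 0,"rz": 0},{"x": 0,"y": 0,"z": 0,"rx": 0,"ry": 0,"rz": 0}])

```text
clock: 8.25
tool_pos: [0.5464, 0.206, 0.2167]
orientation: [-179.8, -0.0, -63.1]
force: [-0.3, 3.8, 6.2]
opening: 0.0102
gripper_force: 30.0
```

```bash
python3 - <<'E'
from h import *
to()
a=np.array([-120,54.])
for th in (0,1.2,1.3,1.335,1.35,1.37): print(th,(a[0]*np.cos(th)+a[1]*np.sin(th)-33.5+120).round(1),(-a[0]*np.sin(th)+a[1]*np.cos(th)+139.3-54).round(1))
E
```

```text
t 8.25 chest [ 95.1   1.7 216.7] rpy [-179.83   -0.    -63.12] F [-0.3  3.8  6.2] open 10.2 30.0
0 -33.5 139.3
1.2 93.3 216.7
1.3 106.4 215.4
1.335 111.0 214.6
1.35 112.9 214.2
1.37 115.5 213.7
```

Call:
play_rows(motion=[{"x": 0,"y": -0.22,"z": 0.02,"rx": 0,"ry": 0,"rz": 0},{"x": 0,"y": -0.22,"z": 0.025,"rx": 0,"ry": 0,"rz": 0},{"x": 0,"y": -0.2,"z": 0.03,"rx": 0,"ry": 0,"rz": 0},{"x": 0,"y": -0.18,"z": 0.035,"rx": 0,"ry": 0,"rz": 0},{"x": 0,"y": 0,"z": 0,"rx": 0,"ry": 0,"rz": 0},{"x": 0,"y": 0,"z": 0,"rx": 0,"ry": 0,"rz": 0}])

```text
clock: 9.0
tool_pos: [0.5633, 0.2145, 0.2141]
orientation: [-179.9, 0.0, -63.1]
force: [-2.7, 4.4, 7.1]
opening: 0.0101
gripper_force: 30.0
```

```bash
python3 - <<'E'
from h import *
to()
E
```

```text
t 9.0 chest [114.    1.7 214.1] rpy [-1.7991e+02  1.0000e-02 -6.3120e+01] F [-2.7  4.4  7.1] open 10.1 30.0
```

Call:
play_rows(motion=[{"x": 0,"y": -0.06,"z": 0.01,"rx": 0,"ry": 0,"rz": 0},{"x": 0,"y": -0.06,"z": 0.01,"rx": 0,"ry": 0,"rz": 0},{"x": 0,"y": 0,"z": 0,"rx": 0,"ry": 0,"rz": 0},{"x": 0,"y": 0,"z": 0,"rx": 0,"ry": 0,"rz": 0}])

```text
clock: 9.5
tool_pos: [0.5649, 0.2153, 0.2136]
orientation: [180.0, 0.0, -63.1]
force: [-7.5, 4.3, 12.1]
opening: 0.0099
gripper_force: 30.0
```

```bash
python3 - <<'E'
from h import *
to()
cv2.imwrite('pics/s3.png',cv2.resize(cams.snapshot('scene')[90:240,180:400],None,fx=3.6,fy=3.6,interpolation=cv2.INTER_CUBIC))
E
```

```text
t 9.5 chest [115.8   1.6 213.6] rpy [ 1.7997e+02  1.0000e-02 -6.3120e+01] F [-7.5  4.3 12.1] open 9.9 30.0
```

View pics/s3.png

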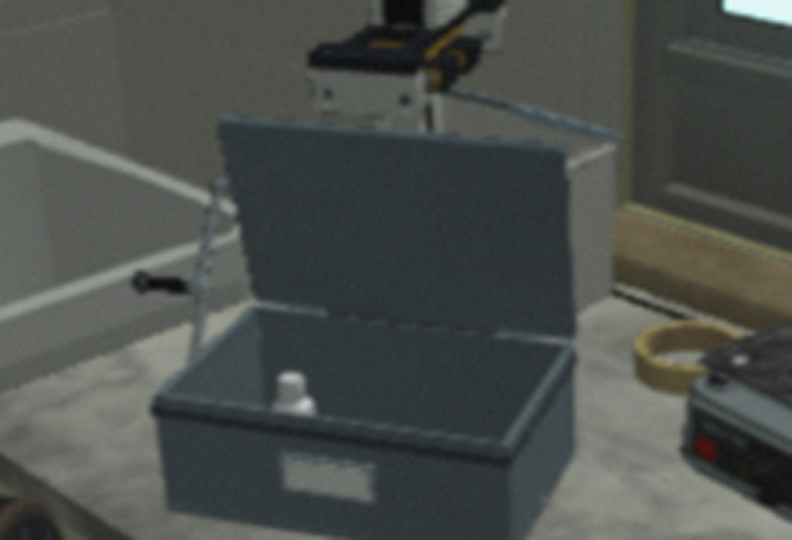

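The lid is nearly upright, the white-capped tall bottle inside at crop (291,390), and the thumb bar's collar at crop (140,283); I let down slightly and compare the knob with the locked/unlocked prediction.

Call:
play_rows(motion=[{"x": 0,"y": 0.04,"z": -0.01,"rx": 0,"ry": 0,"rz": 0},{"x": 0,"y": 0.05,"z": -0.01,"rx": 0,"ry": 0,"rz": 0},{"x": 0,"y": 0,"z": 0,"rx": 0,"ry": 0,"rz": 0},{"x": 0,"y": 0,"z": 0,"rx": 0,"ry": 0,"rz": 0}])

```text
clock: 10.05
tool_pos: [0.5635, 0.2146, 0.214]
orientation: [-180.0, 0.0, -63.1]
force: [-4.0, 3.8, 8.8]
opening: 0.0097
gripper_force: 30.0
```

```bash
cat >> h.py <<'E'
def knee(th,locked):
    F=np.array([-100,-30.]);T=np.array([-100*np.cos(th)+7*np.sin(th),100*np.sin(th)+7*np.cos(th)])
    m=(F+T)/2;d=T-F;L=np.linalg.norm(d);h=np.sqrt(max(78**2-L*L/4,0));n=np.array([-d[1],d[0]])/L
    return m+(h if locked else -h)*n+np.array([80,100])
E
python3 - <<'E'
from h import *
to()
im=cams.snapshot('scene'); cv2.imwrite('pics/s4.png',im)
S=cal('scene')
for th,l in((1.35,1),(1.37,1),(1.35,0),(1.33,0)):
    k=knee(th,l); print(th,l,k,proj(S,[world([k[0],y,k[1]]) for y in (149,189)]).round(1).tolist())
g=cv2.cvtColor(im,cv2.COLOR_BGR2GRAY)[155:185,212:236]
m=(g<45).astype(np.uint8); n,lab,st,ce=cv2.connectedComponentsWithStats(m)
print([(st[i].tolist(),(ce[i]+[212,155]).round(1).tolist()) for i in range(1,n)])
ys,xs=np.nonzero(m); 
for x in range(24): 
    r=ys[xs==x]; print(x+212, (r.min()+155,r.max()+155) if len(r) else None,end=' ')
E
```

```text
t 10.05 chest [114.2   1.6 214. ] rpy [-1.7996e+02  1.0000e-02 -6.3120e+01] F [-4.   3.8  8.8] open 9.7 30.0
1.35 1 [ 13.55638216 140.41284837] [[231.6, 170.1], [218.1, 168.5]]
1.37 1 [ 20.80262275 136.47665738] [[233.1, 170.4], [219.6, 168.8]]
1.35 0 [ 31.37301263 128.69253422] [[235.2, 171.5], [221.9, 169.9]]
1.33 0 [ 33.87280323 126.40674669] [[235.8, 171.9], [222.5, 170.3]]
[([7, 12, 12, 4, 36], [225.0, 168.3])]
212 None 213 None 214 None 215 None 216 None 217 None 218 None 219 (np.int64(169), np.int64(169)) 220 (np.int64(167), np.int64(169)) 221 (np.int64(167), np.int64(169)) 222 (np.int64(167), np.int64(169)) 223 (np.int64(167), np.int64(169)) 224 (np.int64(167), np.int64(169)) 225 (np.int64(167), np.int64(169)) 226 (np.int64(167), np.int64(169)) 227 (np.int64(167), np.int64(170)) 228 (np.int64(167), np.int64(170)) 229 (np.int64(168), np.int64(170)) 230 (np.int64(168), np.int64(170)) 231 None 232 None 233 None 234 None 235 None
```

Call:
play_rows(motion=[{"x": 0,"y": 0.04,"z": -0.01,"rx": 0,"ry": 0,"rz": 0},{"x": 0,"y": 0.0,"z": 0,"rx": 0,"ry": 0,"rz": 0},{"x": 0,"y": 0,"z": 0,"rx": 0,"ry": 0,"rz": 0}])

```text
clock: 10.48
tool_pos: [0.5627, 0.2142, 0.2142]
orientation: [-180.0, 0.0, -63.1]
force: [-2.7, 3.7, 7.6]
opening: 0.0099
gripper_force: 30.0
```

```bash
python3 - <<'E'
from h import *
to()
for n,b in(('scene',(155,185,212,236)),('top',(200,235,170,215))):
    im=cams.snapshot(n); g=cv2.cvtColor(im,cv2.COLOR_BGR2GRAY)[b[0]:b[1],b[2]:b[3]]
    N,lab,st,ce=cv2.connectedComponentsWithStats((g<50).astype(np.uint8))
    print(n,[(st[i].tolist(),(ce[i]+[b[2],b[0]]).round(1).tolist()) for i in range(1,N)])
    for th,l in((1.35,1),(1.35,0)):
        k=knee(th,l); print(th,l,proj(cal(n),[world([k[0],y,k[1]]) for y in (149,189)]).round(1).tolist())
    cv2.imwrite(f'pics/{n}5.png',im)
E
```

```text
t 10.475 chest [113.4   1.7 214.2] rpy [-1.7995e+02  1.0000e-02 -6.3120e+01] F [-2.7  3.7  7.6] open 9.9 30.0
scene [([4, 11, 15, 5, 50], [223.2, 168.1])]
1.35 1 [[231.6, 170.1], [218.1, 168.5]]
1.35 0 [[235.2, 171.5], [221.9, 169.9]]
top [([28, 25, 11, 6, 27], [202.9, 227.5])]
1.35 1 [[211.2, 225.6], [196.4, 232.7]]
1.35 0 [[209.3, 219.2], [194.6, 226.2]]
```

Both views put the thumb bar at the locked position. Letting go with a modest opening, then straight up.

Call:
play_rows(motion=[{"x": 0,"y": 0,"z": 0,"rx": 0,"ry": 0,"rz": 0},{"x": 0,"y": 0,"z": 0,"rx": 0,"ry": 0,"rz": 0},{"x": 0,"y": 0,"z": -0.3,"rx": 0,"ry": 0,"rz": 0},{"x": 0,"y": 0,"z": -0.8,"rx": 0,"ry": 0,"rz": 0},{"x": 0,"y": 0,"z": -1,"rx": 0,"ry": 0,"rz": 0},{"x": 0,"y": 0,"z": -1,"rx": 0,"ry": 0,"rz": 0},{"x": 0,"y": 0,"z": -0.8,"rx": 0,"ry": 0,"rz": 0}], fingers=-0.36)

```text
clock: 11.45
tool_pos: [0.5626, 0.2136, 0.3125]
orientation: [-180.0, -0.0, -63.1]
force: [0.9, 0.0, 0.0]
opening: 0.0282
gripper_force: 0.0
```

```bash
python3 - <<'E'
from h import *
to()
T=cal('top');S=cal('scene')
for n,b in(('scene',(155,185,205,236)),('top',(200,240,170,215))):
    im=cams.snapshot(n); g=cv2.cvtColor(im,cv2.COLOR_BGR2GRAY)[b[0]:b[1],b[2]:b[3]]
    N,lab,st,ce=cv2.connectedComponentsWithStats((g<50).astype(np.uint8))
    print(n,[(st[i].tolist(),(ce[i]+[b[2],b[0]]).round(1).tolist()) for i in range(1,N)])
    cv2.imwrite(f'pics/{n}6.png',im)
a=cv2.imread('pics/top6.png')[150:260,185:405];
cv2.imwrite('pics/top6c.png',cv2.resize(a,None,fx=3.5,fy=3.5,interpolation=cv2.INTER_CUBIC))
E
```

```text
t 11.45 chest [113.    1.1 312.5] rpy [-1.7996e+02 -2.0000e-02 -6.3150e+01] F [0.9 0.  0. ] open 28.2 0.0
scene [([11, 11, 15, 5, 48], [222.9, 168.0])]
top [([28, 25, 11, 6, 24], [203.2, 227.5])]
```

View pics/top6c.png

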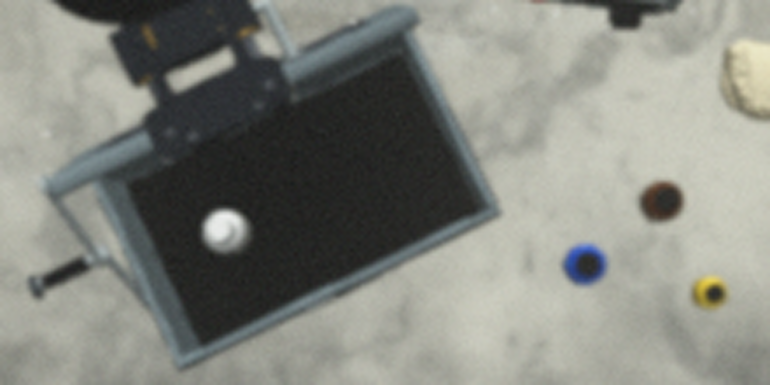

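The lid stands by itself with the stay bent to the locked side; tall bottle at crop (225,231), brown bottle at crop (662,201). Off to the bottle.

Call:
play_rows(motion=[{"x": 0.99,"y": 0.93,"z": 0,"rx": 0,"ry": 0,"rz": 0},{"x": 0.99,"y": 0.93,"z": 0,"rx": 0,"ry": 0,"rz": 0},{"x": 0.99,"y": 0.93,"z": 0,"rx": 0,"ry": 0,"rz": 0},{"x": 0.99,"y": 0.93,"z": 0,"rx": 0,"ry": 0,"rz": 0},{"x": 0.99,"y": 0.93,"z": 0,"rx": 0,"ry": 0,"rz": 0},{"x": 0.99,"y": 0.93,"z": 0,"rx": 0,"ry": 0,"rz": 0},{"x": 0.99,"y": 0.93,"z": 0,"rx": 0,"ry": 0,"rz": 0},{"x": 0.99,"y": 0.93,"z": 0,"rx": 0,"ry": 0,"rz": 0},{"x": 0.99,"y": 0.93,"z": 0,"rx": 0,"ry": 0,"rz": 0},{"x": 0.99,"y": 0.93,"z": 0,"rx": 0,"ry": 0,"rz": 0}], fingers=0.14)

```text
clock: 12.8
tool_pos: [0.466, -0.1131, 0.3106]
orientation: [180.0, 0.0, -63.1]
force: [-0.3, 1.2, 0.4]
opening: 0.0497
gripper_force: 0.0
```

Call:
play_rows(motion=[{"x": 0,"y": 0,"z": 0.4,"rx": 0,"ry": 0,"rz": 1},{"x": 0,"y": 0,"z": 0.4,"rx": 0,"ry": 0,"rz": 1},{"x": 0,"y": 0,"z": 0.4,"rx": 0,"ry": 0,"rz": 1},{"x": 0,"y": 0,"z": 0.4,"rx": 0,"ry": 0,"rz": 1},{"x": 0,"y": 0,"z": 0.4,"rx": 0,"ry": 0,"rz": 1},{"x": 0,"y": 0,"z": 0.4,"rx": 0,"ry": 0,"rz": 1},{"x": 0,"y": 0,"z": 0.4,"rx": 0,"ry": 0,"rz": 1},{"x": 0,"y": 0,"z": 0.4,"rx": 0,"ry": 0,"rz": 1},{"x": 0,"y": 0,"z": 0.4,"rx": 0,"ry": 0,"rz": 1},{"x": 0,"y": 0,"z": 0.4,"rx": 0,"ry": 0,"rz": 1},{"x": 0,"y": 0,"z": 0.4,"rx": 0,"ry": 0,"rz": 1},{"x": 0,"y": 0,"z": 0.4,"rx": 0,"ry": 0,"rz": 1},{"x": 0,"y": 0,"z": 0.4,"rx": 0,"ry": 0,"rz": 1},{"x": 0,"y": 0,"z": 0.4,"rx": 0,"ry": 0,"rz": 1},{"x": 0,"y": 0,"z": 0.4,"rx": 0,"ry": 0,"rz": 1},{"x": 0,"y": 0,"z": 0.4,"rx": 0,"ry": 0,"rz": 1},{"x": 0,"y": 0,"z": 0.4,"rx": 0,"ry": 0,"rz": 1},{"x": 0,"y": 0,"z": 0.4,"rx": 0,"ry": 0,"rz": 1},{"x": 0,"y": 0,"z": 0,"rx": 0,"ry": 0,"rz": 1},{"x": 0,"y": 0,"z": 0,"rx": 0,"ry": 0,"rz": 1}])

```text
clock: 15.3
tool_pos: [0.4663, -0.1122, 0.1304]
orientation: [180.0, -0.1, -143.3]
force: [0.8, 0.1, 1.1]
opening: 0.0499
gripper_force: 0.0
```

```bash
python3 - <<'E'
from h import *
to([-119,-248,100],[180,0,CY-180])
print('tall',chest(onz(cal('top'),249.3,216,.084)))
cv2.imwrite('pics/w7.png',cams.snapshot('wrist'))
E
```

```text
t 15.3 chest [-120.2 -246.   130.4] rpy [ 1.7997e+02 -7.0000e-02 -1.4328e+02] F [0.8 0.1 1.1] open 49.9 0.0
units xyz [-0.03 -0.09  1.22]
units r [ 0.01 -0.02  2.46]
tall [-0.54952851 60.74923204 84.        ]
```

View pics/w7.png

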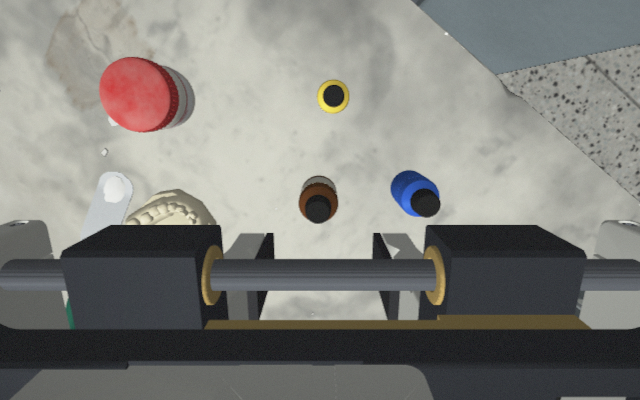

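The wrist picture shows the brown bottle's cap at (318,209), centred between the fingers, blue at (425,203) clear, yellow at (333,96), jar and plaster to the left.

```bash
python3 - <<'E'
from h import *
W=cal('wrist')
for n,p,z in (('brown cap',(318,209),.062),('brown label',(318,185),.03),('blue',(425,203),.062)): print(n,chest(onz(W,*p,z)).round(1))
to([-119,-248,26],[180,0,CY-180])
E
```

```text
brown cap [-121.9 -248.8   62. ]
brown label [-132.  -250.9   30. ]
blue [-138.8 -175.4   62. ]
t 15.35 chest [-120.1 -245.9  130.5] rpy [ 1.7997e+02 -6.0000e-02 -1.4347e+02] F [-0.9  0.6 -0.3] open 49.9 0.0
units xyz [-0.03 -0.09  4.18]
units r [ 0.01 -0.01  2.42]
```

Call:
play_rows(motion=[{"x": 0,"y": 0,"z": 0.3,"rx": 0,"ry": 0,"rz": 0.81},{"x": 0,"y": 0,"z": 0.3,"rx": 0,"ry": 0,"rz": 0.81},{"x": 0,"y": 0,"z": 0.3,"rx": 0,"ry": 0,"rz": 0.8},{"x": 0.08,"y": -0.12,"z": 0.3,"rx": 0,"ry": 0,"rz": 0},{"x": 0,"y": 0,"z": 0.6,"rx": 0,"ry": 0,"rz": 0},{"x": 0,"y": 0,"z": 0.7,"rx": 0,"ry": 0,"rz": 0},{"x": 0,"y": 0,"z": 0.7,"rx": 0,"ry": 0,"rz": 0},{"x": 0,"y": 0,"z": 0.6,"rx": 0,"ry": 0,"rz": 0},{"x": 0,"y": 0,"z": 0.38,"rx": 0,"ry": 0,"rz": 0},{"x": 0,"y": 0,"z": 0,"rx": 0,"ry": 0,"rz": 0}])

```text
clock: 16.6
tool_pos: [0.4659, -0.1158, 0.026]
orientation: [180.0, -0.1, -152.8]
force: [0.6, 0.8, 0.3]
opening: 0.0499
gripper_force: 0.0
```

Call:
play_rows(motion=[{"x": 0,"y": 0,"z": 0,"rx": 0,"ry": 0,"rz": 0},{"x": 0,"y": 0,"z": 0,"rx": 0,"ry": 0,"rz": 0},{"x": 0,"y": 0,"z": 0,"rx": 0,"ry": 0,"rz": 0},{"x": 0,"y": 0,"z": 0,"rx": 0,"ry": 0,"rz": 0},{"x": 0,"y": 0,"z": 0,"rx": 0,"ry": 0,"rz": 0}], fingers=-1)

```text
clock: 17.23
tool_pos: [0.4668, -0.1155, 0.027]
orientation: [-180.0, 0.0, -152.8]
force: [-0.0, 0.4, 7.0]
opening: 0.0305
gripper_force: 30.0
```

```bash
python3 - <<'E'
from h import *
to([-119,-248,26],[180,0,CY-180])
E
```

```text
t 17.225 chest [-121.2 -249.2   27. ] rpy [-1.7998e+02  4.0000e-02 -1.5280e+02] F [-0.   0.4  7. ] open 30.5 30.0
units xyz [-0.09  0.05  0.04]
units r [-0.01  0.01  0.08]
```

Call:
play_rows(motion=[{"x": 0,"y": 0,"z": -0.5,"rx": 0,"ry": 0,"rz": 0.08},{"x": 0,"y": 0,"z": -1,"rx": 0,"ry": 0,"rz": 0},{"x": 0,"y": 0,"z": -1,"rx": 0,"ry": 0,"rz": 0},{"x": 0,"y": 0,"z": -1,"rx": 0,"ry": 0,"rz": 0},{"x": 0,"y": 0,"z": -1,"rx": 0,"ry": 0,"rz": 0},{"x": 0,"y": 0,"z": -1,"rx": 0,"ry": 0,"rz": 0},{"x": -0.2,"y": 0.45,"z": 0,"rx": 0,"ry": 0,"rz": 0},{"x": -0.4,"y": 0.9,"z": 0,"rx": 0,"ry": 0,"rz": 0},{"x": -0.4,"y": 0.9,"z": 0,"rx": 0,"ry": 0,"rz": 0},{"x": -0.4,"y": 0.9,"z": 0,"rx": 0,"ry": 0,"rz": 0},{"x": -0.4,"y": 0.9,"z": 0,"rx": 0,"ry": 0,"rz": 0},{"x": -0.4,"y": 0.9,"z": 0,"rx": 0,"ry": 0,"rz": 0},{"x": -0.4,"y": 0.9,"z": 0,"rx": 0,"ry": 0,"rz": 0},{"x": -0.4,"y": 0.9,"z": 0,"rx": 0,"ry": 0,"rz": 0},{"x": -0.4,"y": 0.9,"z": 0,"rx": 0,"ry": 0,"rz": 0},{"x": -0.25,"y": 0.5,"z": 0,"rx": 0,"ry": 0,"rz": 0},{"x": 0,"y": 0,"z": 0,"rx": 0,"ry": 0,"rz": 0}])

```text
clock: 19.35
tool_pos: [0.4554, 0.108, 0.1638]
orientation: [-180.0, -0.0, -153.1]
force: [-0.5, 0.5, -1.0]
opening: 0.0303
gripper_force: 30.0
```

```bash
python3 - <<'E'
from h import *
to([-30,-45,42],[180,0,CY-180])
for n in('scene','top'): cv2.imwrite(f'pics/{n}8.png',cams.snapshot(n))
a=cv2.imread('pics/scene8.png')[80:270,190:430]
cv2.imwrite('pics/s8c.png',cv2.resize(a,None,fx=3.1,fy=3.1,interpolation=cv2.INTER_CUBIC))
E
```

```text
t 19.35 chest [-30.4 -44.6 163.8] rpy [-1.8000e+02 -4.0000e-02 -1.5306e+02] F [-0.5  0.5 -1. ] open 30.3 30.0
units xyz [-0.02 -0.02  4.87]
units r [-0.   -0.01  0.02]
```

View pics/s8c.png

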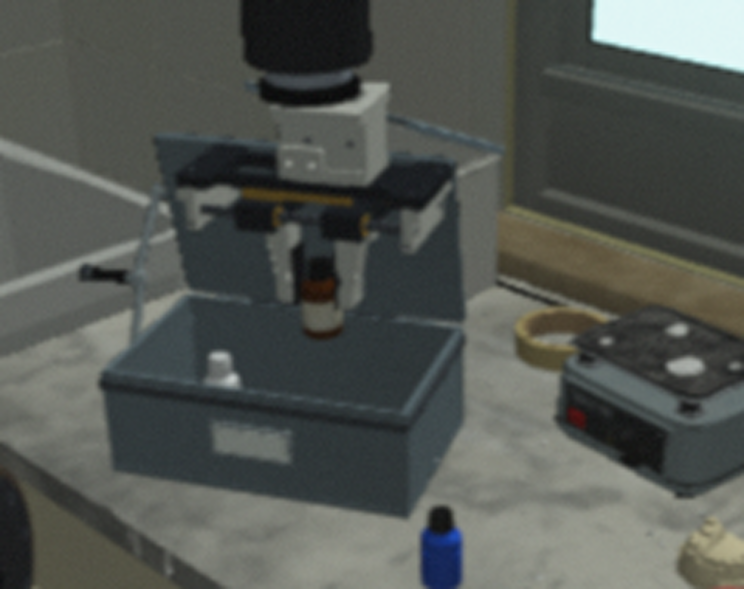

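The bottle hangs upright over the free half (crop (322,305)); the tall bottle stands at crop (221,370). Lowering.

Call:
play_rows(motion=[{"x": 0,"y": 0,"z": 0.5,"rx": 0,"ry": 0,"rz": 0},{"x": 0,"y": 0,"z": 0.8,"rx": 0,"ry": 0,"rz": 0},{"x": 0,"y": 0,"z": 0.8,"rx": 0,"ry": 0,"rz": 0},{"x": 0,"y": 0,"z": 0.8,"rx": 0,"ry": 0,"rz": 0},{"x": 0,"y": 0,"z": 0.7,"rx": 0,"ry": 0,"rz": 0},{"x": 0,"y": 0,"z": 0.5,"rx": 0,"ry": 0,"rz": 0},{"x": 0,"y": 0,"z": 0.4,"rx": 0,"ry": 0,"rz": 0},{"x": 0,"y": 0,"z": 0.2,"rx": 0,"ry": 0,"rz": 0},{"x": 0,"y": 0,"z": 0.1,"rx": 0,"ry": 0,"rz": 0},{"x": 0,"y": 0,"z": 0,"rx": 0,"ry": 0,"rz": 0}])

```text
clock: 20.7
tool_pos: [0.4559, 0.1075, 0.0442]
orientation: [180.0, 0.0, -153.1]
force: [-0.1, -0.1, -0.1]
opening: 0.0303
gripper_force: 30.0
```

Call:
play_rows(motion=[{"x": 0,"y": 0,"z": 0.06,"rx": 0,"ry": 0,"rz": 0},{"x": 0,"y": 0,"z": 0.04,"rx": 0,"ry": 0,"rz": 0},{"x": 0,"y": 0,"z": 0,"rx": 0,"ry": 0,"rz": 0}])

```text
clock: 21.08
tool_pos: [0.4558, 0.1074, 0.0416]
orientation: [180.0, 0.0, -153.1]
force: [-0.4, -0.0, 0.0]
opening: 0.0303
gripper_force: 30.0
```

Call:
play_rows(motion=[{"x": 0,"y": 0,"z": 0.04,"rx": 0,"ry": 0,"rz": 0},{"x": 0,"y": 0,"z": 0,"rx": 0,"ry": 0,"rz": 0}])

```text
clock: 21.32
tool_pos: [0.456, 0.1075, 0.041]
orientation: [-180.0, 0.0, -153.1]
force: [-1.5, -0.7, 5.0]
opening: 0.0305
gripper_force: 30.0
```

Call:
play_rows(motion=[{"x": 0,"y": 0,"z": 0,"rx": 0,"ry": 0,"rz": 0},{"x": 0,"y": 0,"z": 0,"rx": 0,"ry": 0,"rz": 0},{"x": 0,"y": 0,"z": 0,"rx": 0,"ry": 0,"rz": 0},{"x": 0,"y": 0,"z": -0.2,"rx": 0,"ry": 0,"rz": 0},{"x": 0,"y": 0,"z": -0.6,"rx": 0,"ry": 0,"rz": 0},{"x": 0,"y": 0,"z": -1,"rx": 0,"ry": 0,"rz": 0},{"x": 0,"y": 0,"z": -1,"rx": 0,"ry": 0,"rz": 0},{"x": 0,"y": 0,"z": -1,"rx": 0,"ry": 0,"rz": 0},{"x": 0,"y": 0,"z": -1,"rx": 0,"ry": 0,"rz": 0},{"x": 0,"y": 0,"z": -1,"rx": 0,"ry": 0,"rz": 0},{"x": 0,"y": 0,"z": -1,"rx": 0,"ry": 0,"rz": 0},{"x": 0,"y": 0,"z": -1,"rx": 0,"ry": 0,"rz": 0},{"x": 0,"y": 0,"z": -0.5,"rx": 0,"ry": 0,"rz": 0}], fingers=0.1)

```text
clock: 22.95
tool_pos: [0.4561, 0.1076, 0.2496]
orientation: [180.0, 0.1, -153.1]
force: [-0.4, -0.1, 0.3]
opening: 0.0482
gripper_force: 0.0
```

```bash
python3 - <<'E'
from h import *
import itertools
a=28
# target: yaw CY-90, tilt so that tool axis (down) leans: tool back goes to +chest y
Rt=R.from_euler('z',CY,degrees=True)*R.from_euler('x',-a,degrees=True)*R.from_euler('z',-90,degrees=True)*R.from_euler('x',180,degrees=True)
print('axes in chest', (CR.T@Rt.as_matrix()).round(2).tolist(),'rpy',Rt.as_euler('xyz',degrees=True))
to([-30,-45,260],Rt.as_euler('xyz',degrees=True))
T=cal('top');S=cal('scene')
# fit chest dx,dz-free knob: measured centres
im=cams.snapshot('top');cv2.imwrite('pics/top9.png',im); s=cams.snapshot('scene');cv2.imwrite('pics/scene9.png',s)
for n,i,b,c in(('scene',s,(155,185,205,236),S),('top',im,(200,240,170,215),T)):
    g=cv2.cvtColor(i,cv2.COLOR_BGR2GRAY)[b[0]:b[1],b[2]:b[3]]
    N,lab,st,ce=cv2.connectedComponentsWithStats((g<60).astype(np.uint8))
    print(n,[(st[j].tolist(),(ce[j]+[b[2],b[0]]).round(1).tolist()) for j in range(1,N) if st[j][4]>8])
hsv=cv2.cvtColor(im,cv2.COLOR_BGR2HSV)
print(proj(T,[world([-30,-45,76]),world([0,61,84])]).round(1).tolist())
sub=im[185:225,240:330]; w=(sub.min(2)>140).astype(np.uint8); 
print('white',(cv2.connectedComponentsWithStats(w)[3]+[240,185]).round(1).tolist())
print('brown row',im[205:222,270:295].astype(int).sum(2)[::2,::2].tolist())
E
```

```text
axes in chest [[0.0, -1.0, -0.0], [-0.88, -0.0, -0.47], [0.47, 0.0, -0.88]] rpy [180.   -28.   -63.14]
t 22.95 chest [-30.  -45.3 249.6] rpy [ 1.7999e+02  1.2000e-01 -1.5313e+02] F [-0.4 -0.1  0.3] open 48.2 0.0
units xyz [ 0.    0.01 -0.42]
units r [  5.47   5.51 -22.02]
scene [([11, 11, 15, 6, 65], [223.2, 168.4])]
top [([6, 15, 13, 25, 75], [180.7, 227.3])]
[[291.0, 208.6], [249.1, 215.9]]
white [[281.7, 203.6], [311.7, 203.9], [321.1, 218.9]]
brown row [[136, 135, 139, 142, 153, 151, 135, 147, 210, 270, 208, 134, 129], [143, 147, 141, 144, 148, 130, 135, 148, 161, 189, 151, 131, 151], [138, 141, 143, 134, 136, 141, 137, 135, 141, 117, 127, 169, 201], [135, 128, 132, 129, 130, 125, 124, 129, 132, 134, 182, 209, 171], [122, 131, 119, 116, 125, 125, 129, 145, 183, 202, 186, 167, 131], [116, 139, 132, 137, 158, 164, 182, 199, 206, 173, 136, 119, 110], [184, 184, 198, 186, 192, 197, 174, 158, 137, 127, 104, 115, 142], [174, 165, 185, 157, 155, 148, 118, 110, 99, 104, 147, 250, 334], [113, 116, 111, 112, 101, 112, 115, 135, 180, 238, 332, 337, 211]]
```

Call:
play_rows(motion=[{"x": 0,"y": 0.4,"z": -0.4,"rx": 0,"ry": 0,"rz": 0},{"x": -0.2,"y": 0.92,"z": -0.4,"rx": 0,"ry": 0,"rz": 0},{"x": -0.2,"y": 0.92,"z": -0.4,"rx": 0,"ry": 0,"rz": 0},{"x": -0.2,"y": 0.92,"z": 0,"rx": 0,"ry": 0,"rz": 0},{"x": -0.2,"y": 0.92,"z": 0,"rx": 0,"ry": 0,"rz": 0},{"x": -0.2,"y": 0.92,"z": 0,"rx": 0,"ry": 0,"rz": 0},{"x": -0.2,"y": 0.92,"z": 0,"rx": 0,"ry": 0,"rz": 0},{"x": -0.2,"y": 0.92,"z": 0,"rx": 0,"ry": 0,"rz": 0},{"x": -0.2,"y": 0.92,"z": 0,"rx": 0,"ry": 0,"rz": 0},{"x": -0.2,"y": 0.92,"z": 0,"rx": 0,"ry": 0,"rz": 0},{"x": -0.08,"y": 0.92,"z": 0,"rx": 0,"ry": 0,"rz": 0}], fingers=-0.1)

```text
clock: 24.42
tool_pos: [0.3887, 0.3441, 0.2778]
orientation: [-180.0, -0.0, -153.1]
force: [-0.6, -0.6, -0.2]
opening: 0.0392
gripper_force: 0.0
```

Call:
play_rows(motion=[{"x": 0,"y": 0,"z": 0,"rx": 0,"ry": 0,"rz": -1},{"x": 0,"y": 0,"z": 0,"rx": 0,"ry": 0,"rz": -1},{"x": 0,"y": 0,"z": 0,"rx": 0,"ry": 0,"rz": -1},{"x": 0,"y": 0,"z": 0,"rx": 0,"ry": 0,"rz": -1},{"x": 0,"y": 0,"z": 0,"rx": 0,"ry": 0,"rz": -1},{"x": 0,"y": 0,"z": 0,"rx": 0,"ry": 0,"rz": -1},{"x": 0,"y": 0,"z": 0,"rx": 0,"ry": 0,"rz": -1},{"x": 0,"y": 0,"z": 0,"rx": 0,"ry": 0,"rz": -1},{"x": 0,"y": 0,"z": 0,"rx": 0,"ry": 0,"rz": -1},{"x": 0,"y": 0,"z": 0,"rx": 0,"ry": 0,"rz": -1},{"x": 0,"y": 0,"z": 0,"rx": 0,"ry": 0,"rz": -1},{"x": 0,"y": 0,"z": 0,"rx": 0,"ry": 0,"rz": -1},{"x": 0,"y": 0,"z": 0,"rx": 0,"ry": 0,"rz": -1},{"x": 0,"y": 0,"z": 0,"rx": 0,"ry": 0,"rz": -1},{"x": 0,"y": 0,"z": 0,"rx": 0,"ry": 0,"rz": -1},{"x": 0,"y": 0,"z": 0,"rx": 0,"ry": 0,"rz": -1},{"x": 0,"y": 0,"z": 0,"rx": 0,"ry": 0,"rz": -1},{"x": 0,"y": 0,"z": 0,"rx": 0,"ry": 0,"rz": -1},{"x": 0,"y": 0,"z": 0,"rx": 0,"ry": 0,"rz": -1},{"x": 0,"y": 0,"z": 0,"rx": 0,"ry": 0,"rz": -1}])

```text
clock: 26.92
tool_pos: [0.3889, 0.3434, 0.278]
orientation: [180.0, -0.0, -73.0]
force: [0.1, -0.4, 0.3]
opening: 0.0393
gripper_force: 0.0
```

Call:
play_rows(motion=[{"x": 0,"y": 0,"z": 0,"rx": 0,"ry": 0,"rz": -1},{"x": 0,"y": 0,"z": 0,"rx": 0,"ry": 0,"rz": -1},{"x": 0,"y": 0,"z": 0,"rx": 0,"ry": 0,"rz": -0.5},{"x": 0,"y": 0,"z": 0,"rx": 0,"ry": 1,"rz": 0},{"x": 0,"y": 0,"z": 0,"rx": 0,"ry": 1,"rz": 0},{"x": 0,"y": 0,"z": 0,"rx": 0,"ry": 1,"rz": 0},{"x": 0,"y": 0,"z": 0,"rx": 0,"ry": 1,"rz": 0},{"x": 0,"y": 0,"z": 0,"rx": 0,"ry": 1,"rz": 0},{"x": 0,"y": 0,"z": 0,"rx": 0,"ry": 1,"rz": 0},{"x": 0,"y": 0,"z": 0,"rx": 0,"ry": 1,"rz": 0},{"x": 0,"y": 0,"z": 0,"rx": 0,"ry": 0,"rz": 0}])

```text
clock: 28.3
tool_pos: [0.3887, 0.3433, 0.277]
orientation: [179.9, -28.2, -63.0]
force: [-0.3, -0.2, -0.7]
opening: 0.0394
gripper_force: 0.0
```

```bash
python3 - <<'E'
from h import *
to([17,195,198],[180,-28,-63.14])
T=cal('top');S=cal('scene');W=cal('wrist')
P,e=tri(T,(203.1,227.5),S,(223.2,168.2));print('knob tri',chest(P).round(1),e)
ims={n:cams.snapshot(n) for n in('scene','top','wrist')}
for n in ims: cv2.imwrite(f'pics/{n}10.png',ims[n])
im=ims['top'];sub=im[190:235,235:310]
g=sub.max(2)
for lo,nm in((140,'white'),):
    r=cv2.connectedComponentsWithStats((sub.min(2)>lo).astype(np.uint8));print(nm,[(a.tolist(),(c+[235,190]).round(1).tolist()) for a,c in zip(r[2][1:],r[3][1:])])
d=sub.astype(int); red=((d[:,:,2]-d[:,:,0])>18).astype(np.uint8); r=cv2.connectedComponentsWithStats(red);print('brown top',[(a.tolist(),(c+[235,190]).round(1).tolist()) for a,c in zip(r[2][1:],r[3][1:]) if a[4]>4])
s=ims['scene'][150:215,225:345].astype(int); r=cv2.connectedComponentsWithStats(((s[:,:,2]-s[:,:,0])>18).astype(np.uint8));print('brown scene',[(a.tolist(),(c+[225,150]).round(1).tolist()) for a,c in zip(r[2][1:],r[3][1:]) if a[4]>4])
print('pred top',proj(T,[world([-30,-45,62]),world([-30,-45,76])]).round(1).tolist(),'scene',proj(S,[world([-30,-45,60]),world([-30,-45,76])]).round(1).tolist())
k=[17,164,140]; print('knob in wrist',proj(W,[world(k)]).round(0).tolist())
E
```

```text
t 28.3 chest [ 16.5 195.4 277. ] rpy [179.9  -28.16 -63.03] F [-0.3 -0.2 -0.7] open 39.4 0.0
units xyz [-1.48 -0.03  2.79]
units r [ 0.01 -0.04  0.03]
knob tri [ 16.3 171.5 142. ] 0.006355354706449814
white [([9, 20, 10, 9, 71], [248.5, 214.1]), ([52, 32, 23, 13, 156], [301.5, 229.8])]
brown top [([52, 13, 11, 12, 65], [292.1, 208.3])]
brown scene []
pred top [[291.3, 208.9], [291.0, 208.6]] scene [[296.2, 214.6], [295.9, 209.0]]
knob in wrist [[322.0, 227.0]]
```

Call:
play_rows(motion=[{"x": -0.37,"y": -0.01,"z": 0.79,"rx": 0,"ry": 0,"rz": 0},{"x": -0.37,"y": -0.01,"z": 0.79,"rx": 0,"ry": 0,"rz": 0},{"x": -0.37,"y": -0.01,"z": 0.79,"rx": 0,"ry": 0,"rz": 0},{"x": -0.37,"y": -0.01,"z": 0.79,"rx": 0,"ry": 0,"rz": 0},{"x": 0,"y": 0,"z": 0,"rx": 0,"ry": 0,"rz": 0},{"x": 0,"y": 0,"z": 0,"rx": 0,"ry": 0,"rz": 0}])

```text
clock: 29.2
tool_pos: [0.3925, 0.3396, 0.192]
orientation: [-179.9, -27.9, -63.2]
force: [0.0, 0.6, -0.0]
opening: 0.0394
gripper_force: 0.0
```

```bash
python3 - <<'E'
from h import *
to([17.5,158,128],[180,-28,-63.14])
W=cal('wrist');im=cams.snapshot('wrist');cv2.imwrite('pics/w11.png',im)
print(proj(W,[world([17,y,141]) for y in (149,166,183,189)]).round(0).tolist())
g=cv2.cvtColor(im,cv2.COLOR_BGR2GRAY)
print('\n'.join(' '.join('%3d'%v for v in r) for r in g[120:262:5,260:390:6]))
E
```

```text
t 29.2 chest [ 18.2 190.4 192. ] rpy [-179.92  -27.94  -63.19] F [ 0.   0.6 -0. ] open 39.4 0.0
units xyz [-0.05  0.03  2.87]
units r [-0.01  0.02 -0.01]
[[324.0, 193.0], [324.0, 218.0], [324.0, 243.0], [324.0, 252.0]]
 83  83  50  54  53  51  51  52  52  55  53 190 246 246 240  53  55  57  53  55  53  53
 83  83  54  54  52  56  53  55  53  54  55 241 246 246 205  53  54  56  53  55  53  56
 85  83  55  56  55  52  51  57  55  57 218 231 187 163 146 141  55  51  56  54  55  54
 81  83  53  53  56  54  53  52  55  57 217 246 149 148 193 142  56  53  54  53  49  55
 84  84  53  53  55  56  55  53  52  53 190 245 237 220 203 115  55  53  54  52  54  55
 84  80  56  55  52  53  53  54  53  51 182 173 221 213 146  57  54  53  53  55  51  50
 88  85  56  54  59  55  56  53  53  55 151 165 148 148 137  53  54  54  52  57  51  53
 83  84  57  55  55  50  55  55  53  52  57 140 136 133 130  56  55  52  54  53  52  53
 86  88  52  49  52  54  54  55  53  55  55  76 135 137  53  57  56  58  56  57  55  53
129  96  53  51  54  52  56  53  55  52  52  56  55  57  53  50  53  55  56  52  53  55
1
[... 970 characters left out ...]
 203 204 211 221 228 229 227 222  55  52  37 210 218 221 225 216 215 215 203 194 189
201 200 194 214 217 218 227 222 226  53  49  35 209 221 224 218 209 209 215 209 192 189
229 228 228  58 173 209 211 215 224  53  48  38 202 212 211 205 204 158  56 228 228 228
226 229 191  57 158 203 199 211 215  50  48  36 208 199 199 207 214 151  54 227 228 229
228 220  82  54 158 203 199 209 213  52  51  34 209 205 198 211 209 145  59 170 229 228
167 134  55  47 131 204 198 204 211 234 213 140 207 218 207 202 202 120  56  55 232 236
228 138  55  35  96 195 202 199 122 126 118  95 108 214 207 197 198  96  57  59 234 227
110 109 108 110 109 109 109 111 108 110 109 110 109 109 108 110 109 111 110 107 110 111
```

Call:
play_rows(motion=[{"x": -0.1,"y": 0,"z": 0.5,"rx": 0,"ry": 0,"rz": 0},{"x": 0,"y": 0,"z": 0.6,"rx": 0,"ry": 0,"rz": 0},{"x": 0,"y": 0,"z": 0.6,"rx": 0,"ry": 0,"rz": 0},{"x": 0,"y": 0,"z": 0.5,"rx": 0,"ry": 0,"rz": 0},{"x": 0,"y": 0,"z": 0.4,"rx": 0,"ry": 0,"rz": 0},{"x": 0,"y": 0,"z": 0.27,"rx": 0,"ry": 0,"rz": 0},{"x": 0,"y": 0,"z": 0,"rx": 0,"ry": 0,"rz": 0}])

```text
clock: 30.12
tool_pos: [0.4064, 0.3109, 0.1261]
orientation: [180.0, -28.0, -63.1]
force: [0.1, -0.6, -0.6]
opening: 0.0393
gripper_force: 0.0
```

```bash
python3 - <<'E'
from h import *
to([17.5,159.5,128],[180,-28,-63.14])
W=cal('wrist');im=cams.snapshot('wrist');cv2.imwrite('pics/w12.png',im)
print(proj(W,[world([17,y,141]) for y in (149,166,183,189)]).round(0).tolist())
g=cv2.cvtColor(im,cv2.COLOR_BGR2GRAY)
print('\n'.join(' '.join('%3d'%v for v in r) for r in g[180:262:6,230:420:9]))
E
```

```text
t 30.125 chest [ 17.6 158.5 126.1] rpy [179.97 -28.03 -63.14] F [ 0.1 -0.6 -0.6] open 39.3 0.0
units xyz [-0.    0.   -0.09]
units r [ 0.01 -0.01  0.  ]
[[323.0, 225.0], [323.0, 262.0], [323.0, 301.0], [323.0, 315.0]]
 89  87  87  55  56  55  57  54  59  56  59  55  57  54  56  59  55  58  58  60  59 161
 89  89  87  55  57  59  54  56  57  54  57  57  53  53  57  54  59  56  60  59  56 167
134 103  90  55  56  57  54  59  57  57  57  57  52  54  52  56  57  57  57  56  58 148
132 132 133 138  71  55  55  56  51 109 128  58  56  55  59  52  57  58  61  60  55 148
120 121 129 132 133 133 137 184 231 242 217 140 186 185 186 183 182 183 184 182 181 184
144 118 118 120 120 125 132 134 132 137 160 120 125 141 140 140 137 141 140 137 132 137
 89  88  88  85  90 115 114 118 122 131 133 146 118 125 122  88  87  89  89  90  86  84
157  92  91  93  93  91  94  95 109 240 204 118 119 121 119 126 187 120  92  93  94  93
 63  73  92  92  94  92  94  95  92 239 201  91  94  92 115 118 126  94  91  93  65  63
 63  37 218 231 231 215 196 228 228  54  52 207 222 218 227  61 231 231 231 197  60  65
 40  39 231 232 233  59 193 229 229  58  53 147 222 219 228  56 231 231 231 186  63  66
 76  37 232 232 158  57 195 231 228  55  48 139 217 218 230  55 111 231 231 231 177  64
170  97 232 231 138  58 158 231 225  59  48 100 217 224 226  59  60 239 232 232 171  85
135  99 222 222 127  63 111 215 220  69  60 104 208 218 206  67  66 222 221 222 133 214
```

Call:
play_rows(motion=[{"x": 0,"y": -0.04,"z": 0,"rx": 0,"ry": 0,"rz": 0},{"x": 0,"y": 0,"z": 0,"rx": 0,"ry": 0,"rz": 0},{"x": 0,"y": 0,"z": 0,"rx": 0,"ry": 0,"rz": 0},{"x": 0,"y": 0,"z": 0,"rx": 0,"ry": 0,"rz": 0},{"x": 0,"y": 0,"z": 0,"rx": 0,"ry": 0,"rz": 0}], fingers=-1)

```text
clock: 30.8
tool_pos: [0.4084, 0.3126, 0.1269]
orientation: [-179.9, -28.0, -63.1]
force: [8.7, 1.4, -1.8]
opening: 0.0115
gripper_force: 30.0
```

```bash
python3 - <<'E'
from h import *
to([17.5,159.5,128],[180,-28,-63.14])
# knee path: angle about foot
ths=[1.35,1.37,1.35,1.3,1.2,1.0,.8,.6,.4,.2,.1,0]
for i,t in enumerate(ths):
    k=knee(t,i<1)-[-20,70]; print(t,k.round(2),np.degrees(np.arctan2(k[1],k[0])).round(2),np.hypot(*k).round(2))
E
```

```text
t 30.8 chest [ 20.1 159.1 126.9] rpy [-179.86  -27.98  -63.13] F [ 8.7  1.4 -1.8] open 11.5 30.0
units xyz [ 0.01  0.1  -0.05]
units r [-0.04  0.01  0.  ]
1.35 [33.56 70.41] 64.52 78.0
1.37 [46.11 62.91] 53.76 78.0
1.35 [51.37 58.69] 48.8 78.0
1.3 [56.4  53.88] 43.69 78.0
1.2 [61.28 48.26] 38.23 78.0
1.0 [66.2  41.26] 31.93 78.0
0.8 [69.05 36.27] 27.71 78.0
0.6 [71.09 32.1 ] 24.3 78.0
0.4 [72.72 28.2 ] 21.19 78.0
0.2 [74.2  24.04] 17.95 78.0
0.1 [74.96 21.58] 16.06 78.0
0 [75.77 18.5 ] 13.72 78.0
```

```bash
cat >> h.py <<'E'
def arc(p0,p1,n):
    p=np.radians(np.linspace(p0,p1,n+1)); d=78*np.diff(np.c_[np.cos(p),np.sin(p)],axis=0)/25
    for r in np.c_[.4695*d[:,1],-d[:,0],-.883*d[:,1]].round(3): print(r.tolist())
E
python3 - <<'E'
from h import *
arc(64.5,44,12); print(); arc(44,13.7,30)
E
```

```text
[-0.019, -0.083, 0.036]
[-0.021, -0.082, 0.039]
[-0.022, -0.081, 0.041]
[-0.023, -0.079, 0.043]
[-0.024, -0.078, 0.045]
[-0.025, -0.076, 0.047]
[-0.026, -0.075, 0.049]
[-0.027, -0.073, 0.051]
[-0.028, -0.071, 0.053]
[-0.029, -0.069, 0.055]
[-0.03, -0.068, 0.056]
[-0.031, -0.066, 0.058]

[-0.019, -0.038, 0.035]
[-0.019, -0.037, 0.036]
[-0.019, -0.036, 0.036]
[-0.02, -0.036, 0.037]
[-0.02, -0.035, 0.037]
[-0.02, -0.034, 0.038]
[-0.021, -0.033, 0.039]
[-0.021, -0.033, 0.039]
[-0.021, -0.032, 0.04]
[-0.021, -0.031, 0.04]
[-0.022, -0.03, 0.041]
[-0.022, -0.029, 0.041]
[-0.022, -0.029, 0.041]
[-0.022, -0.028, 0.042]
[-0.023, -0.027, 0.042]
[-0.023, -0.026, 0.043]
[-0.023, -0.025, 0.043]
[-0.023, -0.024, 0.044]
[-0.023, -0.024, 0.044]
[-0.024, -0.023, 0.044]
[-0.024, -0.022, 0.045]
[-0.024, -0.021, 0.045]
[-0.024, -0.02, 0.045]
[-0.024, -0.019, 0.046]
[-0.024, -0.018, 0.046]
[-0.025, -0.017, 0.046]
[-0.025, -0.016, 0.046]
[-0.025, -0.015, 0.047]
[-0.025, -0.014, 0.047]
[-0.025, -0.013, 0.047]
```

Call:
play_rows(motion=[{"x": 0,"y": -0.06,"z": 0,"rx": 0,"ry": 0,"rz": 0},{"x": -0.02,"y": -0.083,"z": 0.036,"rx": 0,"ry": 0,"rz": 0},{"x": -0.02,"y": -0.082,"z": 0.039,"rx": 0,"ry": 0,"rz": 0},{"x": -0.022,"y": -0.081,"z": 0.041,"rx": 0,"ry": 0,"rz": 0},{"x": -0.023,"y": -0.079,"z": 0.043,"rx": 0,"ry": 0,"rz": 0},{"x": -0.024,"y": -0.078,"z": 0.045,"rx": 0,"ry": 0,"rz": 0},{"x": -0.025,"y": -0.076,"z": 0.047,"rx": 0,"ry": 0,"rz": 0},{"x": -0.026,"y": -0.075,"z": 0.049,"rx": 0,"ry": 0,"rz": 0},{"x": 0,"y": 0,"z": 0,"rx": 0,"ry": 0,"rz": 0}])

```text
clock: 31.92
tool_pos: [0.4212, 0.319, 0.1179]
orientation: [-180.0, -28.0, -63.1]
force: [1.0, 2.4, 4.3]
opening: 0.011
gripper_force: 30.0
```

```bash
python3 - <<'E'
from h import *
to()
E
```

```text
t 31.925 chest [ 34.4 159.  117.9] rpy [-179.98  -27.98  -63.13] F [1.  2.4 4.3] open 11.0 30.0
```

Call:
play_rows(motion=[{"x": -0.027,"y": -0.073,"z": 0.051,"rx": 0,"ry": 0,"rz": 0},{"x": -0.028,"y": -0.071,"z": 0.053,"rx": 0,"ry": 0,"rz": 0},{"x": -0.029,"y": -0.069,"z": 0.055,"rx": 0,"ry": 0,"rz": 0},{"x": -0.03,"y": -0.068,"z": 0.056,"rx": 0,"ry": 0,"rz": 0},{"x": -0.031,"y": -0.066,"z": 0.058,"rx": 0,"ry": 0,"rz": 0},{"x": -0.019,"y": -0.038,"z": 0.035,"rx": 0,"ry": 0,"rz": 0},{"x": -0.019,"y": -0.037,"z": 0.036,"rx": 0,"ry": 0,"rz": 0},{"x": -0.019,"y": -0.036,"z": 0.036,"rx": 0,"ry": 0,"rz": 0},{"x": -0.02,"y": -0.036,"z": 0.037,"rx": 0,"ry": 0,"rz": 0},{"x": 0,"y": 0,"z": 0,"rx": 0,"ry": 0,"rz": 0}])

```text
clock: 33.17
tool_pos: [0.432, 0.3244, 0.1059]
orientation: [-180.0, -28.0, -63.1]
force: [-0.1, 4.5, 2.2]
opening: 0.0112
gripper_force: 30.0
```

```bash
python3 - <<'E'
from h import *
to()
print((knee(1.35,1)), [78*np.cos(np.radians(39.96))-20,78*np.sin(np.radians(39.96))+70])
E
```

```text
t 33.175 chest [ 46.5 159.  105.9] rpy [-179.99  -27.98  -63.13] F [-0.1  4.5  2.2] open 11.2 30.0
[ 13.55638216 140.41284837] [np.float64(39.78645453112929), np.float64(120.09570694777358)]
```

Call:
play_rows(motion=[{"x": -0.02,"y": -0.035,"z": 0.037,"rx": 0,"ry": 0,"rz": 0},{"x": -0.02,"y": -0.034,"z": 0.038,"rx": 0,"ry": 0,"rz": 0},{"x": -0.021,"y": -0.033,"z": 0.039,"rx": 0,"ry": 0,"rz": 0},{"x": -0.021,"y": -0.033,"z": 0.039,"rx": 0,"ry": 0,"rz": 0},{"x": -0.021,"y": -0.032,"z": 0.04,"rx": 0,"ry": 0,"rz": 0},{"x": -0.021,"y": -0.031,"z": 0.04,"rx": 0,"ry": 0,"rz": 0},{"x": -0.022,"y": -0.03,"z": 0.041,"rx": 0,"ry": 0,"rz": 0},{"x": -0.022,"y": -0.029,"z": 0.041,"rx": 0,"ry": 0,"rz": 0},{"x": -0.022,"y": -0.029,"z": 0.041,"rx": 0,"ry": 0,"rz": 0},{"x": -0.022,"y": -0.028,"z": 0.042,"rx": 0,"ry": 0,"rz": 0},{"x": -0.023,"y": -0.027,"z": 0.042,"rx": 0,"ry": 0,"rz": 0},{"x": -0.023,"y": -0.026,"z": 0.043,"rx": 0,"ry": 0,"rz": 0},{"x": 0,"y": 0,"z": 0,"rx": 0,"ry": 0,"rz": 0}])

```text
clock: 34.8
tool_pos: [0.4403, 0.3286, 0.0916]
orientation: [180.0, -28.0, -63.1]
force: [4.1, 4.9, -2.6]
opening: 0.011
gripper_force: 30.0
```

```bash
python3 - <<'E'
from h import *
to()
p=np.radians(44-16*30.3/30);print(np.degrees(p),[78*np.cos(p)-20-13.56+20.1,78*np.sin(p)+70-140.4+126.9])
E
```

```text
t 34.8 chest [ 55.8 159.   91.6] rpy [180.   -27.96 -63.13] F [ 4.1  4.9 -2.6] open 11.0 30.0
27.840000000000003 [np.float64(55.511902509333645), np.float64(92.92631829107872)]
```

Call:
play_rows(motion=[{"x": -0.023,"y": -0.025,"z": 0.043,"rx": 0,"ry": 0,"rz": 0},{"x": -0.023,"y": -0.024,"z": 0.044,"rx": 0,"ry": 0,"rz": 0},{"x": -0.023,"y": -0.024,"z": 0.044,"rx": 0,"ry": 0,"rz": 0},{"x": -0.024,"y": -0.023,"z": 0.044,"rx": 0,"ry": 0,"rz": 0},{"x": -0.024,"y": -0.022,"z": 0.045,"rx": 0,"ry": 0,"rz": 0},{"x": -0.024,"y": -0.021,"z": 0.045,"rx": 0,"ry": 0,"rz": 0},{"x": -0.024,"y": -0.02,"z": 0.045,"rx": 0,"ry": 0,"rz": 0},{"x": 0,"y": 0,"z": 0,"rx": 0,"ry": 0,"rz": 0}])

```text
clock: 35.8
tool_pos: [0.4438, 0.3304, 0.0824]
orientation: [180.0, -27.9, -63.1]
force: [5.7, 4.6, -6.2]
opening: 0.0112
gripper_force: 30.0
```

```bash
python3 - <<'E'
from h import *
to()
p=np.radians(44-23*30.3/30);print(np.degrees(p),[78*np.cos(p)-20-13.56+20.1,78*np.sin(p)+70-140.4+126.9])
E
```

```text
t 35.8 chest [ 59.8 159.   82.4] rpy [179.98 -27.95 -63.13] F [ 5.7  4.6 -6.2] open 11.2 30.0
20.77 [np.float64(59.47089558152019), np.float64(84.16016033354467)]
```

Call:
play_rows(motion=[{"x": -0.016,"y": -0.013,"z": 0.03,"rx": 0,"ry": 0,"rz": 0},{"x": -0.016,"y": -0.013,"z": 0.03,"rx": 0,"ry": 0,"rz": 0},{"x": -0.016,"y": -0.012,"z": 0.03,"rx": 0,"ry": 0,"rz": 0},{"x": -0.016,"y": -0.012,"z": 0.03,"rx": 0,"ry": 0,"rz": 0},{"x": -0.016,"y": -0.011,"z": 0.031,"rx": 0,"ry": 0,"rz": 0},{"x": -0.016,"y": -0.011,"z": 0.031,"rx": 0,"ry": 0,"rz": 0},{"x": 0,"y": 0,"z": 0,"rx": 0,"ry": 0,"rz": 0}])

```text
clock: 36.67
tool_pos: [0.4453, 0.3311, 0.0775]
orientation: [180.0, -28.0, -63.1]
force: [2.4, 5.0, -3.7]
opening: 0.0113
gripper_force: 30.0
```

```bash
python3 - <<'E'
from h import *
to()
E
```

```text
t 36.675 chest [ 61.4 158.9  77.5] rpy [179.98 -27.96 -63.13] F [ 2.4  5.  -3.7] open 11.3 30.0
```

Call:
play_rows(motion=[{"x": -0.016,"y": -0.01,"z": 0.031,"rx": 0,"ry": 0,"rz": 0},{"x": -0.016,"y": -0.01,"z": 0.031,"rx": 0,"ry": 0,"rz": 0},{"x": -0.016,"y": -0.009,"z": 0.031,"rx": 0,"ry": 0,"rz": 0},{"x": -0.016,"y": -0.009,"z": 0.031,"rx": 0,"ry": 0,"rz": 0},{"x": 0,"y": 0,"z": 0,"rx": 0,"ry": 0,"rz": 0},{"x": 0,"y": 0,"z": 0,"rx": 0,"ry": 0,"rz": 0}])

```text
clock: 37.42
tool_pos: [0.4458, 0.3314, 0.0749]
orientation: [180.0, -28.0, -63.1]
force: [-4.7, 5.0, 3.6]
opening: 0.0106
gripper_force: 30.0
```

```bash
python3 - <<'E'
from h import *
to()
for n in('top','scene'):cv2.imwrite(f'pics/{n}13.png',cams.snapshot(n))
E
```

```text
t 37.425 chest [ 62.  159.   74.9] rpy [179.98 -27.98 -63.14] F [-4.7  5.   3.6] open 10.6 30.0
```

Call:
play_rows(motion=[{"x": -0.016,"y": -0.008,"z": 0.031,"rx": 0,"ry": 0,"rz": 0},{"x": 0,"y": 0,"z": 0,"rx": 0,"ry": 0,"rz": 0}])

```text
clock: 37.78
tool_pos: [0.4459, 0.3315, 0.0743]
orientation: [180.0, -28.0, -63.1]
force: [-5.6, 5.3, 6.6]
opening: 0.011
gripper_force: 30.0
```

```bash
python3 - <<'E'
from h import *
to()
a=cv2.imread('pics/scene0.png');b=cams.snapshot('scene');cv2.imwrite('pics/scene14.png',b)
for nm,(y0,y1,x0,x1) in dict(lid=(172,225,285,345),jar=(265,305,410,445)).items():
    A,B=[cv2.cvtColor(i,cv2.COLOR_BGR2GRAY)[y0:y1,x0:x1].astype(np.float32) for i in(a,b)]
    print(nm,cv2.phaseCorrelate(A,B),np.abs(A-B).mean())
E
```

```text
t 37.775 chest [ 62.1 159.   74.3] rpy [179.98 -28.   -63.13] F [-5.6  5.3  6.6] open 11.0 30.0
lid ((-0.03793288326145117, -0.018992549437371054), 0.9691053496466743) 1.2883648
jar ((-0.04025251204079083, -0.06995963643676717), 1.0179048415687348) 1.2492857
```

The lid region matches the first picture to a few hundredths of a pixel, so it is shut. Releasing and backing off.

Call:
play_rows(motion=[{"x": 0,"y": 0,"z": 0,"rx": 0,"ry": 0,"rz": 0},{"x": 0,"y": 0,"z": 0,"rx": 0,"ry": 0,"rz": 0},{"x": 0,"y": 0,"z": 0,"rx": 0,"ry": 0,"rz": 0},{"x": 0,"y": 0,"z": -0.4,"rx": 0,"ry": 0,"rz": 0},{"x": 0,"y": 0,"z": -0.8,"rx": 0,"ry": 0,"rz": 0},{"x": 0,"y": 0,"z": -1,"rx": 0,"ry": 0,"rz": 0},{"x": 0,"y": 0,"z": -1,"rx": 0,"ry": 0,"rz": 0},{"x": 0,"y": 0,"z": -1,"rx": 0,"ry": 0,"rz": 0},{"x": 0,"y": 0,"z": -1,"rx": 0,"ry": 0,"rz": 0},{"x": 0,"y": 0,"z": 0,"rx": 0,"ry": 0,"rz": 0}], fingers=-0.1)

```text
clock: 39.08
tool_pos: [0.4188, 0.3876, 0.1909]
orientation: [-179.8, -27.9, -63.2]
force: [-0.5, -1.2, -0.4]
opening: 0.0395
gripper_force: 0.0
```

```bash
python3 - <<'E'
from h import *
to()
for n,r in(('scene',(172,225,225,345)),('top',(150,250,240,330))):
    a=cv2.imread(f'pics/{n}0.png');b=cams.snapshot(n);cv2.imwrite(f'pics/{n}15.png',b)
    A,B=[cv2.cvtColor(i,cv2.COLOR_BGR2GRAY)[r[0]:r[1],r[2]:r[3]].astype(np.float32) for i in(a,b)]
    print(n,cv2.phaseCorrelate(A,B),np.abs(A-B).mean())
E
```

```text
t 39.075 chest [ 63.3 221.4 190.9] rpy [-179.83  -27.86  -63.16] F [-0.5 -1.2 -0.4] open 39.5 0.0
scene ((-0.015627429534255555, 0.01563991193015113), 0.9783170517580009) 1.2970126
top ((-0.005204163146970586, 0.10040956611865681), 1.061329761505127) 2.8764443
```

Lid shut, arm clear of everything: handing in.

```bash
python3 -c "
from plant import workorder
print(workorder.close_job())"
```

```text
the job is handed in; nothing more can be done
None
```

The job is handed in at about 39 s: the short bottle was put down upright inside next to the tall one, and the stay was broken and the lid lowered fully shut. The closed lid matches the first pictures and the arm is clear, but the hand-in gave no verdict.

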